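# Find the stamped gift crate and push it into the dispatch lane

## Robot

A 6-joint arm with a two-finger parallel gripper is mounted at the origin on a cart in front of the work surface, level with it; the furniture and walls round the work are solid. World frame = base frame: x ahead of the robot, y to its left, z up, the work surface at z = 0. Lengths are in mm, angles in rad, forces in N, time in s.
With the tool pointing down it reaches from about 350 to 875 mm from the base axis. Payload 4.2 kg.
Tool frame: the origin (TCP) lies on the mounting face of the last link; the fingertips stand 173 mm ahead of it and the grasp point (between the pads) lies 155 mm ahead of it; z points along the fingers, y is the line along which they close (so a half turn about z gives the same grasp; the last joint's range is limited). The gripper opens to 85 mm and grips with 20 to 120 N. Pads are 22 mm wide; open, the fingers measure 114 mm over their backs; the gripper's body (76 mm by 85 mm) begins 54 mm behind the grasp point. The pads swing forward as they close: fully open they stand 13 mm farther back than shut.
Start: joints at [1.402, 0.385, 0.008, 0, -1.194, -0.259], TCP at [259.26, 568.669, 404.712] pointing down, gripper open.
Joint ranges: [-3.14, 3.14], [-1.21, 2.06], [-1.07, 1.41], [-3.16, 2.05], [-2.99, -0.16], [-3.1, 3.1]. Speed limits (rad/s): [2.79, 2.79, 3.14, 3.14, 3.14, 3.14].

## Interface

Orientations are given as a unit quaternion [x, y, z, w].
In Python, from bench import arm gives the robot as it stands.
- The arm moves only by the tool carry_out, never from a script. Its argument "rows" is a list of rows, each a list of 7 numbers: the shift along the tool's x, y, z as a fraction of full scale, then the turn, a rotation vector about the tool's x, y, z as a fraction of full scale, then the opening, from -1 (shut) to 1 (fully open). A call has 1 to 12 rows; each row is the pose to reach, as a shift and turn from the pose commanded when the call began, along the tool's axes at that moment, turning the shorter way round; what a row does not reach only later rows make up. Full scale, the value 1, is 20 cm for a shift and pi rad for a turn. A row lasts 1/8 s, in which the tool goes at most 62.5 mm and 10.7 degrees, less where a joint would pass 70% of its speed; a pose out of reach is approached as far as the arm can. A call with a number of a shift or a turn outside -1 to 1 is refused whole. A call with a gripper value outside its range is refused whole. The fingers move at their own pace and stop on an object; the grip force is fixed at half the most. Time passes only in rows, so rows that repeat a pose let the fingers close. It gives the time, the measured TCP pose, the force, the opening and the grip force at its end, in the units of the state.
- arm.read_state(): the state, without advancing time (a new reading comes with each control period).
- arm.get_image(name): name is "side" or "top" or "wrist"; returns (picture, depth): 384x512x3 uint8, red, green, blue; 384x512 float32, mm along the optical axis (not along the pixel's ray), 0 where there is no reading.
- arm.calibration(name): a dict with "mtx" (3x3 intrinsics, pixels), "cam_to_world" (4x4, takes a point from camera to world coordinates). Camera axes: x right, y up, looking along -z (the intrinsics and any distortion apply to the point x, -y, -z); pixel columns grow to the right and rows downward; lengths in mm; the calibration is good to about 2 mm. The wrist camera is an equidistant fisheye: a pixel r from the principal point sees the ray r / f radians off the axis. A picture is of the moment at which its call begins: read the wrist's pose just before it. calibration takes no time and is no camera call; for the wrist camera it gives the pose at the moment of the call.
- arm.job_done(): hands the job in; it is judged then, once.
The state is a dict: "clock": time; "joints": joint angles; "joint_vel": joint speeds; "joint_efforts": joint torques, N m; "position": TCP position; "ee_rot": TCP orientation; "contact_force": force on the tool from outside, world axes, zero at the start; "wrist_torque": the same for the moment, N m; "gripper_width": finger opening in mm; "grasp_force": force on a finger pad.
Only numpy, scipy, OpenCV 4.12 (cv2) and the standard library are available. Lean on these libraries where they do the work, as an engineer would, in place of code of your own. Each camera call takes 0.05 s, during which the arm holds its last target. There are 200 camera calls.

## Task

One of the two pine gift crates on the counter has been passed for dispatch and carries a round ink stamp on its underside. With your fingertips only, tip each crate over on a long bottom edge to about 50 degrees, keep it there for a second so that the underside can be seen, and let it back down on its feet where it stood: first the right-hand crate, then the left-hand one. Then push the stamped crate along the counter, short end first, into the empty one of the two wooden dispatch lanes until it meets the back stop; pick up or knock over nothing, and leave the other crate, the gift box, the sweet tin and the ribbon spool where they stand.

Things in the scene. Friction and masses are not known exactly. Their poses are not given: they have to be found in the camera images.
- stamped_crate: Open slatted pine crate with a flat kraft box wedged in its bottom: 122 mm long (its x), 88 mm across (its y), 76 mm tall, sides flat, on four 4 mm rubber feet. Origin: centre of the underside at foot level, z up. Its underside carries the stamp: a dark brown ring 68 mm across with a pod shape in it, hidden until it is tipped. Stands at the right or the left, askew, upright.
- plain_crate: The same crate with a bare underside, at the other place. Both: about 0.6 kg, low centre of mass, grippy feet (friction about 1.1). Pushed near the rim of a long side, the crate tips about the far long bottom edge instead of sliding; pushed low down it slides. Let go at under 60 degrees it falls back on its feet, beyond about 64 it goes over.
- empty_lane: The empty lane, of dark wood, fixed at the far side of the counter, open toward the robot, no floor: two fences 100 mm long, 30 mm high, 10 mm thick, 116 mm apart inside, noses slightly splayed, and a back stop 30 mm high. Origin: on the counter at the middle of the back stop's near face; x away from the robot, y left. A crate that is home has its origin 61 mm before the stop.
- taken_lane: The other lane, just like empty_lane and 140 mm beside it, to its left or its right; a gift box waits in it.
- waiting_box: Cubic kraft gift box, 66 x 66 x 48 mm, loose in the taken lane; leave it alone. Origin: centre of its underside.
- tin: Round sweet tin, 65 mm across and 40 mm high, loose at the back on the right of the lanes; leave it alone. Origin: centre of its underside.
- ribbon: Spool of red ribbon, 66 mm across and 26 mm high, loose at the back on the left of the lanes; leave it alone. Origin: centre of its underside.

How it is judged:
By the outcome, as a careful person would: the job done as asked, in the order asked, and still so for the second after the job is handed in, with the robot touching nothing.
It also fails if it takes over 72 s, if anything falls off the work surface, if the arm or the gripper's body presses on something with over 40 N, if the wrist force passes 120 N, or if a joint passes its speed limit or range.

## Working session

There is one attempt and no reset: what is moved stays moved. The work goes in short steps, Python scripts to look and compute and a tool call to move; the robot and the scene stay as the last step left them, time stands still between calls to the robot, and variables do not carry over. Pictures are saved under pics/ and viewed, at most 10 in all, crops included, and the job is handed in when it is done.

Besides the shell and the picture viewer there is one more tool, called after "Request:" by a JSON object that holds its "name" and its "arguments". carry_out: Moves the arm, as the interface text tells. Its arguments: {"type":"object","properties":{"rows":{"type":"array"}},"required":["rows"]}

```bash
ls; mkdir -p pics
python3 - <<'E'
from bench import arm
import cv2,numpy as np
s=arm.read_state();print({k:np.round(v,3).tolist() for k,v in s.items()})
ims=[]
for n in("top","side"):
    p,d=arm.get_image(n);c=arm.calibration(n);print(n,np.round(c["mtx"],1).tolist(),np.round(c["cam_to_world"],3).tolist(),[k for k in c]);np.savez(f"{n}0.npz",p=p,d=d,m=c["mtx"],T=c["cam_to_world"])
    cv2.imwrite(f"pics/{n}0.png",p[:,:,::-1])
E
```

```text
pics
{'clock': 0.0, 'joints': [1.402, 0.386, 0.007, -0.001, -1.194, -0.259], 'joint_vel': [0.001, -0.0, -0.001, -0.001, 0.001, -0.0], 'joint_efforts': [0.0, -39.229, 18.839, 4.186, -0.005, 0.0], 'position': [259.156, 568.505, 403.621], 'ee_rot': [0.977, -0.212, -0.0, 0.001], 'contact_force': [0.26, 0.364, 0.198], 'wrist_torque': [0.047, -0.014, -0.056], 'grasp_force': 0.0, 'gripper_width': 85.373}
top [[449.3, 0.0, 252.5], [0.0, 449.3, 193.7], [0.0, 0.0, 1.0]] [[-0.007, 0.983, -0.183, 377.174], [-1.0, -0.007, -0.0, 102.009], [-0.001, 0.183, 0.983, 1083.955], [0.0, 0.0, 0.0, 1.0]] ['mtx', 'cam_to_world']
side [[351.4, 0.0, 254.1], [0.0, 351.4, 183.2], [0.0, 0.0, 1.0]] [[0.992, 0.037, -0.119, 471.766], [-0.123, 0.447, -0.886, -637.0], [0.02, 0.894, 0.448, 430.901], [0.0, 0.0, 0.0, 1.0]] ['mtx', 'cam_to_world']
```

View pics/top0.png

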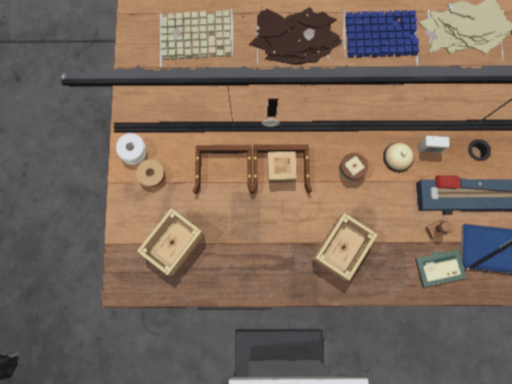

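View pics/side0.png

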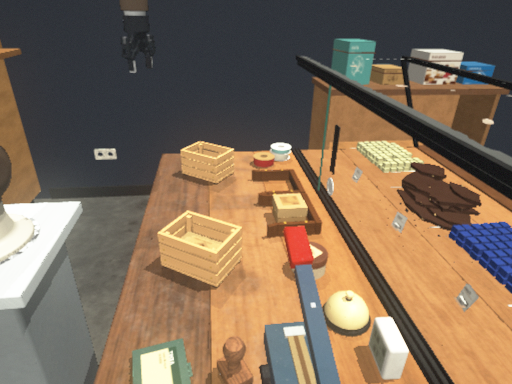

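The top view shows the left crate near (172,243), the right crate near (346,247), the empty lane at cols 197–252, the gift box in the right lane at (282,166), the tin at (354,167) and the ribbon at (150,173). In the side view the glass guard and rails stand behind the lanes. Next I measure them.

```bash
cat > h.py <<'E'
import numpy as np,cv2
def load(n):
    z=np.load(n);return z['p'],z['d'],z['m'],z['T']
def cloud(d,m,T):
    v,u=np.mgrid[:d.shape[0],:d.shape[1]]
    P=np.stack([(u-m[0,2])*d/m[0,0],-(v-m[1,2])*d/m[1,1],-d],-1)
    return P@T[:3,:3].T+T[:3,3]
def ray(u,v,z,m,T):
    r=T[:3,:3]@np.array([(u-m[0,2])/m[0,0],-(v-m[1,2])/m[1,1],-1]);o=T[:3,3]
    return o+r*(z-o[2])/r[2]
E
python3 - <<'E'
from h import *
for n in("top0.npz","side0.npz"):
    p,d,m,T=load(n);W=cloud(d,m,T);ok=d>0
    print(n,ok.mean(),"table z",np.median(W[...,2][ok&(abs(W[...,2])<15)]))
    # crates: high-rim points
    for nm,(x0,x1,y0,y1,za,zb) in dict(L=(330,520,160,400,60,95),R=(330,520,-220,0,60,95)).items():
        k=ok&(W[...,0]>x0)&(W[...,0]<x1)&(W[...,1]>y0)&(W[...,1]<y1)&(W[...,2]>za)&(W[...,2]<zb)
        Q=W[k];
        if len(Q)<10: print(nm,"none");continue
        r=cv2.minAreaRect(Q[:,:2].astype(np.float32));print(nm,len(Q),"z",np.percentile(Q[:,2],[5,50,95]).round(1),np.round(r[0],1),np.round(r[1],1),round(r[2],1))
    if n[0]=='t':
        k=ok&(W[...,0]>480)&(W[...,0]<640)&(W[...,2]>15)&(W[...,2]<70)&(W[...,1]>-200)&(W[...,1]<500)
        c,l,s,_=cv2.connectedComponentsWithStats(k.astype(np.uint8))
        for i in range(1,c):
            if s[i,4]>40:
                Q=W[l==i];print("obj",s[i].tolist(),"x",Q[:,0].min().round(),Q[:,0].max().round(),"y",Q[:,1].min().round(),Q[:,1].max().round(),"z",np.median(Q[:,2]).round(1))
        # rails / glass
        for c_,r_ in((230,127),(230,76),(230,100),(282,166),(252,170),(197,170),(310,170),(225,148)):print((c_,r_),W[r_,c_].round())
        for r_ in range(144,196,4): print(r_,[tuple(W[r_,c].round().astype(int)) for c in range(190,262) if W[r_,c,2]>20 and d[r_,c]>0][::2])
E
```

```text
top0.npz 0.9960683186848959 table z -0.058012398723121805
L 696 z [64.8 74.8 78.2] [459.5 290.2] [ 88.7 121.8] 52.9
R 766 z [62.6 75.  78.5] [ 445.4 -106.7] [ 88.6 122.3] 56.0
obj [268, 165, 29, 17, 447] x 605.0 640.0 y -1.0 65.0 z 47.4
obj [340, 165, 28, 15, 335] x 607.0 640.0 y -173.0 -109.0 z 38.5
obj [193, 167, 7, 26, 124] x 580.0 640.0 y 231.0 244.0 z 28.6
obj [247, 167, 11, 26, 214] x 579.0 639.0 y 91.0 115.0 z 29.2
obj [305, 167, 7, 26, 121] x 579.0 638.0 y -39.0 -24.0 z 28.8
obj [136, 168, 28, 18, 357] x 597.0 640.0 y 317.0 383.0 z 25.4
obj [157, 214, 37, 20, 385] x 480.0 521.0 y 237.0 321.0 z 40.0
obj [337, 218, 28, 15, 214] x 480.0 508.0 y -153.0 -95.0 z 40.5
(230, 127) [749. 157.   6.]
(230, 76) [745. 142. 303.]
(230, 100) [823. 158.   1.]
(282, 166) [637.  32.  47.]
(252, 170) [640. 103.  -4.]
(197, 170) [633. 236.  26.]
(310, 170) [637. -41.   3.]
(225, 148) [687. 168.  29.]
144 []
148 [(np.int64(688), np.int64(239), np.int64(29)), (np.int64(688), np.int64(234), np.int64(28)), (np.int64(688), np.int64(229), np.int64(27)), (np.int64(687), np.int64(224), np.int64(31)), (np
[... 4064 characters left out ...]
int64(21)), (np.int64(597), np.int64(110), np.int64(30)), (np.int64(597), np.int64(105), np.int64(29)), (np.int64(597), np.int64(98), np.int64(28)), (np.int64(598), np.int64(93), np.int64(27))]
188 [(np.int64(588), np.int64(244), np.int64(30)), (np.int64(588), np.int64(239), np.int64(30)), (np.int64(589), np.int64(235), np.int64(26)), (np.int64(587), np.int64(108), np.int64(32)), (np.int64(588), np.int64(103), np.int64(28)), (np.int64(587), np.int64(98), np.int64(31))]
192 [(np.int64(580), np.int64(240), np.int64(22))]
side0.npz 0.9960886637369791 table z -0.9471552725505035
L 522 z [60.9 68.9 74.7] [462.2 288.3] [ 92.  124.5] 52.7
R 1505 z [61.3 70.9 75.4] [ 447.4 -108.6] [ 90.  123.8] 56.3
```

```bash
cat >> h.py <<'E'
from scipy.spatial.transform import Rotation as Ro
def Rt(l,zax):  # tool with y along l, z along zax
    zax=zax/np.linalg.norm(zax); y=l-zax*(l@zax); y/=np.linalg.norm(y)
    return np.stack([np.cross(y,zax),y,zax],1)
def row(p0,R0,p,R):
    s=R0.T@(np.array(p)-p0)/200; r=Ro.from_matrix(R0.T@R).as_rotvec()/np.pi
    return np.round(np.r_[s,r],4).tolist()
def frame(c,nang):
    n=np.array([np.cos(nang),np.sin(nang),0]); return n,np.array([n[1],-n[0],0])
CR=dict(R=((446.,-107.5),np.deg2rad(56.1)),L=((460.5,289.5),np.deg2rad(52.8)))
E
python3 - <<'E'
from h import *
from bench import arm
s=arm.read_state();c=arm.calibration("wrist");R0=Ro.from_quat(s["ee_rot"]).as_matrix()
T=c["cam_to_world"];print("cam in tool",(R0.T@(T[:3,3]-s["position"])).round(1),(R0.T@T[:3,:3]).round(3).tolist(),c["mtx"].round(1).tolist())
print(R0.round(3).tolist())
n,l=frame(*CR["R"]);C=np.r_[CR["R"][0],0]
for sg in(1,-1):
    for e in (40,):
        e=np.deg2rad(e);R=Rt(sg*l,n*np.cos(e)-np.array([0,0,np.sin(e)]))
        P=C-n*(44+40)+[0,0,66];tcp=P-173*R[:,2]
        print(sg,"tool x",R[:,0].round(2),"tcp",tcp.round(),"quat",Ro.from_matrix(R).as_quat().round(3),row(s["position"],R0,tcp,R))
print(row(s["position"],R0,[560,150,400],R0))
E
```

```text
cam in tool [76.  -0.6 31.6] [[-0.001, 0.954, 0.301], [1.0, 0.0, 0.001], [0.0, 0.301, -0.954]] [[297.3, 0.0, 255.8], [0.0, 297.3, 184.9], [0.0, 0.0, 1.0]]
[[0.91, -0.415, -0.001], [-0.415, -0.91, -0.002], [0.0, 0.002, -1.0]]
1 tool x [0.36 0.53 0.77] tcp [ 325. -287.  177.] quat [ 0.8    0.426  0.373 -0.199] [2.0761, 3.7534, 1.1402, 0.1951, 0.2297, -0.417]
-1 tool x [-0.36 -0.53 -0.77] tcp [ 325. -287.  177.] quat [-0.426  0.8    0.199  0.373] [2.0761, 3.7534, 1.1402, 0.2396, -0.2035, 0.5127]
[2.2369, 1.2796, 0.0213, 0.0, 0.0, 0.0]
```

Request:
{"name": "carry_out", "arguments": {"rows": [[1,1,0,0,0,0.2,0.4],[1,1,0,0,0,0.2,0.4],[1,1,0,0,0,0.2,0.4],[1,1,0,0,0,0.2,0.4],[1,1,0,0,0,0.2,0.4]]}}

```text
clock: 0.72
position: [358.5, 300.9, 404.5]
ee_rot: [0.863, -0.505, -0.0, 0.0]
contact_force: [0.6, 0.6, -0.1]
gripper_width: 59.8
grasp_force: 0.0
```

```bash
cat > go.py <<'E'
from h import *
from bench import arm
import sys
# usage: go.py crate e sg off h tilt : tool pose for tip P at face, off mm back along n, height h, then rotated by tilt about far edge
def pose(k,e,off,h,tilt=0,tip=173,lat=0):
    n,l=frame(*CR[k]);C=np.r_[CR[k][0],0];z=np.array([0,0,1.]);e=np.deg2rad(e)
    R=Rt(-l,n*np.cos(e)-z*np.sin(e));piv=C+44*n
    a=np.deg2rad(tilt);u=-88-off;P=piv+n*(u*np.cos(a)+h*np.sin(a))+z*(-u*np.sin(a)+h*np.cos(a))+l*lat
    return P-tip*R[:,2],R
def now():
    s=arm.read_state();return s,np.array(s["position"]),Ro.from_quat(s["ee_rot"]).as_matrix()
E
python3 - <<'E'
from go import *
s,p,R0=now();print(s["clock"],p.round(1),s["joints"],s["gripper_width"]);print(R0.round(2).tolist())
t,R=pose("R",35,60,66);print(t,row(p,R0,t,R));print(row(p,R0,[430,-60,330],R))
E
```

```text
0.725 [358.5 300.9 404.5] [ 1.04662661e+00  1.15131107e-01 -3.59756788e-01 -3.37900737e-04
 -1.09669014e+00 -5.34010846e-01] 59.80595786098168
[[0.49, -0.87, -0.0], [-0.87, -0.49, -0.0], [0.0, 0.0, -1.0]]
[ 308.95460667 -311.44506065  165.22872349] [2.5467, 1.716, 1.1984, 0.1683, -0.2731, 0.3229]
[1.7479, 0.5728, 0.3735, 0.1683, -0.2731, 0.3229]
```

Request:
{"name": "carry_out", "arguments": {"rows": [[1,0.35,0.1,0.08,-0.14,0.16,0.4],[1,0.35,0.1,0.17,-0.27,0.32,0.4],[1,0.35,0.1,0.17,-0.27,0.32,0.4],[1,0.35,0.1,0.17,-0.27,0.32,0.4],[1,0.35,0.1,0.17,-0.27,0.32,0.4],[1,0.35,0.1,0.17,-0.27,0.32,0.4],[1,0.35,0.1,0.17,-0.27,0.32,0.4],[1,0.35,0.1,0.17,-0.27,0.32,0.4],[1,0.35,0.1,0.17,-0.27,0.32,0.4]]}}

```text
clock: 1.85
position: [395.6, 94.5, 384.5]
ee_rot: [-0.422, 0.781, 0.213, 0.408]
contact_force: [-0.6, -0.1, 0.6]
gripper_width: 59.5
grasp_force: 0.0
```

Run:
```python
from go import *
s,p,R0=now();print(s["clock"],p.round(1),s["joints"].round(2) if hasattr(s["joints"],'round') else s["joints"],s["gripper_width"]);print(R0.round(2).tolist())
t,R=pose("R",35,60,66);print(t,row(p,R0,t,R));
for q in ([400,-100,330],[400,-220,300],t+[0,0,120]):print(q,row(p,R0,q,R))
```

```text
1.85 [395.6  94.5 384.5] [ 0.29 -0.04 -0.39 -1.   -0.66 -0.22] 59.52365314564396
[[-0.31, -0.83, 0.46], [-0.49, 0.55, 0.68], [-0.82, -0.01, -0.58]]
[ 308.95460667 -311.44506065  165.22872349] [2.0174, -0.7478, -0.9385, -0.0007, -0.0014, 0.0043]
[400, -100, 330] [0.6889, -0.5527, -0.4907, -0.0007, -0.0014, 0.0043]
[400, -220, 300] [1.1033, -0.8825, -0.81, -0.0007, -0.0014, 0.0043]
[ 308.95460667 -311.44506065  285.22872349] [1.5275, -0.7551, -1.2849, -0.0007, -0.0014, 0.0043]
```

Request:
{"name": "carry_out", "arguments": {"rows": [[0.69,-0.55,-0.49,0,0,0,0.4],[0.9,-0.75,-0.8,0,0,0,0.4],[0.9,-0.75,-0.8,0,0,0,0.4],[0.9,-0.75,-0.8,0,0,0,0.4],[0.9,-0.75,-0.8,0,0,0,0.4],[0.9,-0.75,-0.8,0,0,0,0.4]]}}

```text
clock: 2.6
position: [391.9, -185.5, 330.6]
ee_rot: [-0.422, 0.782, 0.213, 0.407]
contact_force: [-0.8, 0.8, 0.1]
gripper_width: 59.9
grasp_force: 0.0
```

Run:
```python
from go import *
s,p,R0=now();print(s["clock"],p.round(1),np.round(s["joints"],2))
t,R=pose("R",35,60,66);
for q in (t+[0,0,120],t):print(q,row(p,R0,q,R))
```

```text
2.6 [ 391.9 -185.5  330.6] [-0.49  0.19 -0.27 -1.04 -1.23  0.35]
[ 308.95460667 -311.44506065  285.22872349] [0.6211, -0.0009, -0.4841, -0.0005, -0.0019, 0.0035]
[ 308.95460667 -311.44506065  165.22872349] [1.1105, 0.005, -0.1371, -0.0005, -0.0019, 0.0035]
```

Request:
{"name": "carry_out", "arguments": {"rows": [[0.62,0,-0.48,0,0,0,0.4],[0.62,0,-0.48,0,0,0,0.4],[0.62,0,-0.48,0,0,0.003,0.4],[1,0,-0.22,0,0,0.003,0.4],[1,0,-0.22,0,0,0.003,0.4],[1,0,-0.22,0,0,0.003,0.4]]}}

```text
clock: 3.35
position: [309.8, -309.5, 192.1]
ee_rot: [-0.418, 0.783, 0.218, 0.406]
contact_force: [0.5, -0.8, -0.1]
gripper_width: 59.9
grasp_force: 0.0
```

Run:
```python
from go import *
s,p,R0=now();print(s["clock"],p.round(1),np.round(s["joints"],2),s["contact_force"])
for off in (60,30,5,0):
    t,R=pose("R",35,off,66);print(off,t,row(p,R0,t,R))
p_,d=arm.get_image("side");cv2.imwrite("pics/s1.png",p_[:,:,::-1])
w,dw=arm.get_image("wrist");cv2.imwrite("pics/w1.png",np.hstack([w,p_])[:,:,::-1][:, :])
im=cv2.resize(np.hstack([w,p_])[:,:,::-1],(800,300));cv2.imwrite("pics/c1.png",im)
np.savez("side1.npz",p=p_,d=d,m=arm.calibration("side")["mtx"],T=arm.calibration("side")["cam_to_world"])
```

```text
3.35 [ 309.8 -309.5  192.1] [-0.81  0.49 -0.32 -0.99 -1.28  0.78] [ 0.45297355 -0.78393275 -0.12441509]
60 [ 308.95460667 -311.44506065  165.22872349] [0.1159, -0.0019, 0.0687, 0.0011, -0.0009, 0.0003]
30 [ 325.68695994 -286.5446921   165.22872349] [0.0295, -0.0025, 0.1913, 0.0011, -0.0009, 0.0003]
5 [ 339.63058767 -265.79438497  165.22872349] [-0.0425, -0.0029, 0.2935, 0.0011, -0.0009, 0.0003]
0 [ 342.41931321 -261.64432355  165.22872349] [-0.0569, -0.003, 0.314, 0.0011, -0.0009, 0.0003]
```

View pics/c1.png

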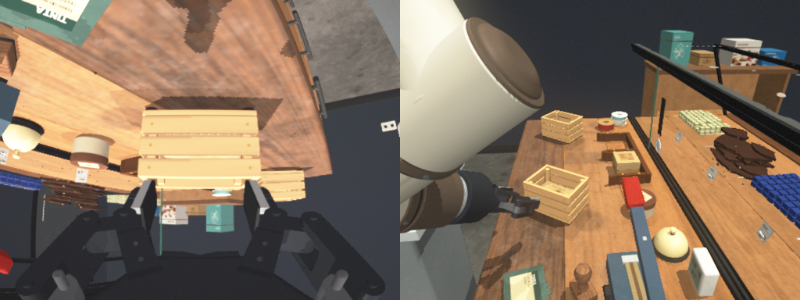

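The wrist view (upside down) shows the right crate's long side square in front of the fingers, with the top slat at about (140–258, 165–185). In the side view the crate stands at (557,192) and is not hidden. Closing in now.

Request:
{"name": "carry_out", "arguments": {"rows": [[0.03,-0.002,0.19,0.001,-0.001,0,0.4],[0.03,-0.002,0.19,0.001,-0.001,0,0.4],[-0.035,-0.003,0.283,0.001,-0.001,0,0.4],[-0.051,-0.003,0.305,0.001,-0.001,0,0.4],[-0.057,-0.003,0.314,0.001,-0.001,0,0.4]]}}

```text
clock: 4.08
position: [342.9, -263.3, 168.1]
ee_rot: [-0.419, 0.782, 0.213, 0.409]
contact_force: [-1.4, -0.8, -1.1]
gripper_width: 59.8
grasp_force: 0.0
```

Run:
```python
from go import *
s,p,R0=now();print(s["clock"],p.round(1),s["contact_force"])
w,dw=arm.get_image("wrist");cv2.imwrite("pics/w2.png",w[:,:,::-1])
for off in (0,-5,-10):
    t,R=pose("R",35,off,66);print(off,t,row(p,R0,t,R))
```

```text
4.075 [ 342.9 -263.3  168.1] [-1.4186173  -0.81547698 -1.10888987]
0 [ 342.41931321 -261.64432355  165.22872349] [0.0085, 0.0065, 0.0126, -0.0018, -0.0004, 0.0024]
-5 [ 345.20803875 -257.49426212  165.22872349] [-0.0059, 0.0065, 0.033, -0.0018, -0.0004, 0.0024]
-10 [ 347.9967643  -253.34420069  165.22872349] [-0.0203, 0.0065, 0.0535, -0.0018, -0.0004, 0.0024]
```

View pics/w2.png

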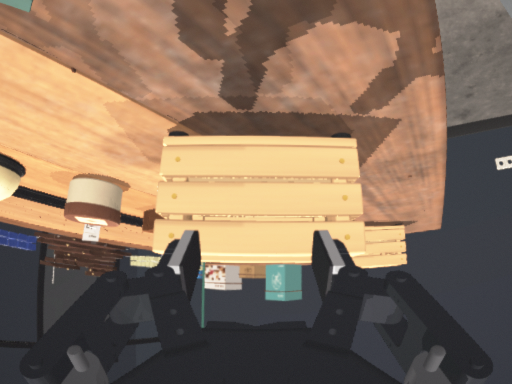

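The tips face the middle of the top slat (tips at (187,233) and (322,233), slat rows 222–262), with no contact yet.

Request:
{"name": "carry_out", "arguments": {"rows": [[-0.006,0.004,0.033,0,0,0,0.4],[-0.014,0.004,0.044,0,0,0,0.4],[-0.02,0.004,0.054,0,0,0,0.4],[-0.02,0.004,0.054,0,0,0,0.4]]}}

```text
clock: 4.62
position: [347.6, -256.2, 166.4]
ee_rot: [-0.42, 0.782, 0.212, 0.409]
contact_force: [-9.5, -12.8, 17.8]
gripper_width: 59.7
grasp_force: 11.5
```

```bash
cat >> go.py <<'E'
def tilt(k,tag,view=False):
    "tilt from the side depth: plane fit of highest-normal patches near crate"
    P,d=arm.get_image("side");c=arm.calibration("side");np.savez(f"side_{tag}.npz",p=P,d=d,m=c["mtx"],T=c["cam_to_world"])
    W=cloud(d,c["mtx"],c["cam_to_world"]);n,l=frame(*CR[k]);C=np.r_[CR[k][0],0]
    hsv=cv2.cvtColor(P,cv2.COLOR_RGB2HSV)
    U=(W-C)@n;V=(W-C)@l;Z=W[...,2]
    m=(d>0)&(abs(V)<66)&(U>-80)&(U<150)&(Z>8)&(Z<140)&(hsv[...,1]>60)&(hsv[...,2]>90)
    Q=np.stack([U[m],Z[m]],1)
    r=cv2.minAreaRect(Q.astype(np.float32));print("uz rect",np.round(r[0],1),np.round(r[1],1),round(r[2],1),"U",Q[:,0].min().round(),Q[:,0].max().round(),"Zmax",Q[:,1].max().round(),len(Q), "V",np.percentile(V[m],[1,99]).round())
    return P
E
python3 - <<'E'
from go import *
s,p,R0=now();print(s["clock"],p.round(1),s["contact_force"])
tilt("R","a")
E
```

```text
4.625 [ 347.6 -256.2  166.4] [ -9.51023304 -12.77373945  17.75420155]
uz rect [-15.5  47.5] [ 87.3 140.7] 75.2 U -73.0 52.0 Zmax 107.0 3313 V [-56.  64.]
```

Run:
```python
from go import *
s,p,R0=now()
t0,R=pose("R",35,0,70,0,163)
for a in (3,6,9,12,16,20,24,28,32,36,40,43,46,48,50,52):
    t,_=pose("R",35,0,70,a,163);print(a,row(t0,R,t,R)[:3])
```

```text
3 [-0.0293, -0.0, 0.0026]
6 [-0.0585, 0.0, 0.0067]
9 [-0.0874, 0.0, 0.0123]
12 [-0.1159, -0.0, 0.0194]
16 [-0.1534, -0.0, 0.0312]
20 [-0.1899, 0.0, 0.0456]
24 [-0.2253, 0.0, 0.0625]
28 [-0.2594, -0.0, 0.0818]
32 [-0.2922, 0.0, 0.1035]
36 [-0.3233, -0.0, 0.1274]
40 [-0.3527, 0.0, 0.1534]
43 [-0.3735, 0.0, 0.1742]
46 [-0.3932, -0.0, 0.196]
48 [-0.4057, -0.0, 0.2112]
50 [-0.4176, 0.0, 0.2268]
52 [-0.429, -0.0, 0.2427]
```

Request:
{"name": "carry_out", "arguments": {"rows": [[-0.03,0,0.006,0,0,0,0.4],[-0.058,0,0.01,0,0,0,0.4],[-0.087,0,0.016,0,0,0,0.4],[-0.116,0,0.023,0,0,0,0.4],[-0.153,0,0.034,0,0,0,0.4],[-0.19,0,0.048,0,0,0,0.4],[-0.225,0,0.064,0,0,0,0.4],[-0.225,0,0.064,0,0,0,0.4]]}}

```text
clock: 5.68
position: [369.1, -223.2, 194.1]
ee_rot: [-0.418, 0.782, 0.213, 0.409]
contact_force: [0.6, -5.5, 4.5]
gripper_width: 59.9
grasp_force: 3.1
```

Run:
```python
from go import *
s,p,R0=now();print(s["clock"],p.round(1),s["contact_force"])
P=tilt("R","b")
cv2.imwrite("pics/s3.png",cv2.resize(P[170:320,120:320][:,:,::-1],(600,450)))
```

```text
5.675 [ 369.1 -223.2  194.1] [ 0.59245016 -5.47920012  4.46940761]
uz rect [-8.6 72.4] [ 86.1 176.9] 59.5 U -77.0 85.0 Zmax 138.0 2807 V [-55.  64.]
```

View pics/s3.png

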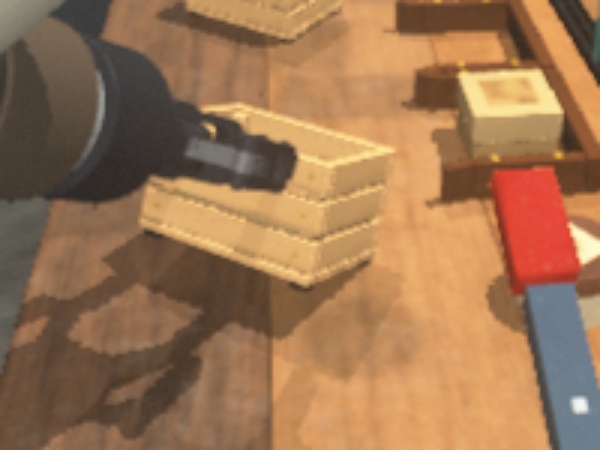

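The right crate is tipping cleanly about its far edge, at roughly 25° so far, with both fingertips on the top slat. Continuing.

Request:
{"name": "carry_out", "arguments": {"rows": [[-0.034,0,0.019,0,0,0,0.4],[-0.067,0,0.041,0,0,0,0.4],[-0.098,0,0.065,0,0,0,0.4],[-0.127,0,0.091,0,0,0,0.4],[-0.148,0,0.112,0,0,0,0.4],[-0.168,0,0.134,0,0,0,0.4],[-0.18,0,0.149,0,0,0,0.4],[-0.18,0,0.149,0,0,0,0.4],[-0.18,0,0.149,0,0,0,0.4]]}}

```text
clock: 6.85
position: [393.8, -184.8, 206.5]
ee_rot: [-0.418, 0.782, 0.215, 0.41]
contact_force: [-0.1, -2.0, 7.4]
gripper_width: 59.9
grasp_force: 3.2
```

```bash
cat >> go.py <<'E'
def endtilt(k,tag):
    z=np.load(f"side_{tag}.npz");W=cloud(z['d'],z['m'],z['T']);n,l=frame(*CR[k]);C=np.r_[CR[k][0],0]
    U=(W-C)@n;V=(W-C)@l;Z=W[...,2];hsv=cv2.cvtColor(z['p'],cv2.COLOR_RGB2HSV)
    m=(z['d']>0)&(abs(V-60)<5)&(U>-80)&(U<150)&(Z>6)&(Z<140)&(hsv[...,1]>60)&(hsv[...,2]>90)
    Q=np.stack([U[m],Z[m]],1).astype(np.float32);r=cv2.minAreaRect(Q)
    print("end face",len(Q),np.round(cv2.boxPoints(r),0).tolist(),np.round(r[1],0),round(r[2],1))
E
python3 - <<'E'
from go import *
s,p,R0=now();print(s["clock"],p.round(1),s["contact_force"])
P=tilt("R","c");endtilt("R","a");endtilt("R","b");endtilt("R","c")
w,_=arm.get_image("wrist")
a=cv2.resize(P[170:320,120:320],(400,300));b=cv2.resize(w,(400,300))
cv2.imwrite("pics/c4.png",np.hstack([a,b])[:,:,::-1])
E
```

```text
6.85 [ 393.8 -184.8  206.5] [-0.11948308 -2.00380704  7.35326296]
uz rect [29.7 81.3] [ 75.9 158.3] 41.1 U -24.0 106.0 Zmax 140.0 2619 V [-55.  64.]
end face 1009 [[-39.0, 6.0], [50.0, 6.0], [50.0, 76.0], [-38.0, 76.0]] [70. 88.] 89.7
end face 978 [[-85.0, 67.0], [46.0, -10.0], [90.0, 64.0], [-41.0, 141.0]] [ 86. 152.] 59.5
end face 860 [[-43.0, 104.0], [56.0, -3.0], [111.0, 48.0], [13.0, 155.0]] [ 76. 146.] 42.7
```

View pics/c4.png

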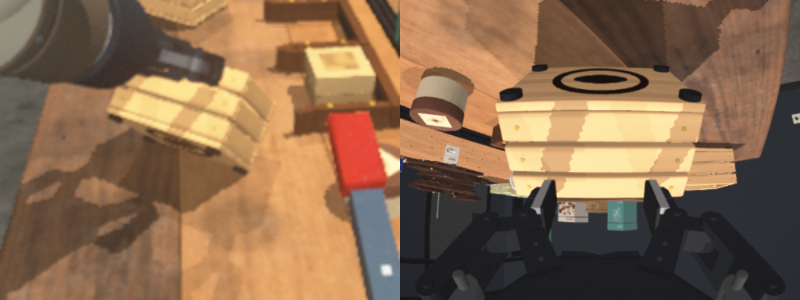

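The wrist view shows the dark ring with the pod at (600,78) on the right crate's underside, so the right crate is the stamped one. The side depth puts the tilt at about 47–48°. I'll go to 50°, hold for over a second, then lower it.

Request:
{"name": "carry_out", "arguments": {"rows": [[-0.012,0,0.015,0,0,0,0.4],[-0.012,0,0.015,0,0,0,0.4],[-0.012,0,0.015,0,0,0,0.4],[-0.012,0,0.015,0,0,0,0.4],[-0.012,0,0.015,0,0,0,0.4],[-0.012,0,0.015,0,0,0,0.4],[-0.012,0,0.015,0,0,0,0.4],[-0.012,0,0.015,0,0,0,0.4],[-0.012,0,0.015,0,0,0,0.4],[-0.012,0,0.015,0,0,0,0.4],[-0.012,0,0.015,0,0,0,0.4],[-0.012,0,0.015,0,0,0,0.4]]}}

```text
clock: 8.45
position: [396.0, -181.6, 206.8]
ee_rot: [-0.418, 0.782, 0.215, 0.41]
contact_force: [0.5, -2.0, 8.2]
gripper_width: 59.8
grasp_force: 3.4
```

Run:
```python
from go import *
s,p,R0=now();print(s["clock"],p.round(1),s["contact_force"])
tilt("R","d");endtilt("R","d")
t0,R=pose("R",35,0,70,50,163);print(t0)
for a in (46,42,38,34,30,26,22,18,14,10,6,3,1,0):
    t,_=pose("R",35,0,70,a,163);print(a,row(t0,R,t,R)[:3])
```

```text
8.45 [ 396.  -181.6  206.8] [ 0.54315841 -2.0246231   8.21879151]
uz rect [33.  81.8] [ 75.6 157.6] 39.5 U -21.0 110.0 Zmax 140.0 2662 V [-55.  64.]
end face 872 [[-41.0, 112.0], [54.0, -3.0], [112.0, 45.0], [17.0, 160.0]] [ 75. 149.] 39.6
[ 394.42866636 -184.24624087  205.9000028 ]
46 [0.0244, -0.0, -0.0307]
42 [0.0509, -0.0, -0.0596]
38 [0.0794, 0.0, -0.0867]
34 [0.1097, 0.0, -0.1116]
30 [0.1416, 0.0, -0.1344]
26 [0.1751, 0.0, -0.1549]
22 [0.2099, -0.0, -0.173]
18 [0.2459, 0.0, -0.1887]
14 [0.2829, -0.0, -0.2018]
10 [0.3207, -0.0, -0.2123]
6 [0.3592, 0.0, -0.2201]
3 [0.3883, -0.0, -0.2242]
1 [0.4078, -0.0, -0.2261]
0 [0.4176, -0.0, -0.2268]
```

Request:
{"name": "carry_out", "arguments": {"rows": [[0.024,0,-0.031,0,0,0,0.4],[0.051,0,-0.06,0,0,0,0.4],[0.079,0,-0.087,0,0,0,0.4],[0.11,0,-0.112,0,0,0,0.4],[0.142,0,-0.134,0,0,0,0.4],[0.175,0,-0.155,0,0,0,0.4],[0.21,0,-0.173,0,0,0,0.4],[0.246,0,-0.189,0,0,0,0.4],[0.283,0,-0.202,0,0,0,0.4],[0.32,0,-0.212,0,0,0,0.4],[0.34,0,-0.216,0,0,0,0.4],[0.36,0,-0.22,0,0,0,0.4]]}}

```text
clock: 10.0
position: [351.5, -247.8, 172.4]
ee_rot: [-0.419, 0.782, 0.214, 0.408]
contact_force: [-7.2, -7.6, 8.1]
gripper_width: 60.1
grasp_force: 6.3
```

Request:
{"name": "carry_out", "arguments": {"rows": [[0.015,0,-0.002,0,0,0,0.4],[0.03,0,-0.004,0,0,0,0.4],[0.045,0,-0.008,0,0,0,0.4],[0.058,0,-0.02,0,0,0,0.4],[0.058,0,-0.05,0,0,0,0.4]]}}

```text
clock: 10.62
position: [344.2, -258.9, 168.1]
ee_rot: [-0.418, 0.783, 0.215, 0.409]
contact_force: [0.6, 0.7, -0.3]
gripper_width: 59.9
grasp_force: 0.0
```

```bash
cat >> go.py <<'E'
def rims(tag):
    P,d=arm.get_image("top");c=arm.calibration("top");np.savez(f"top_{tag}.npz",p=P,d=d,m=c["mtx"],T=c["cam_to_world"])
    W=cloud(d,c["mtx"],c["cam_to_world"]);hsv=cv2.cvtColor(P,cv2.COLOR_RGB2HSV);k=(d>0)&(abs(W[...,2]-72)<12)&(W[...,0]>330)&(W[...,0]<680)&(W[...,1]>-260)&(W[...,1]<420)&(hsv[...,1]>50)&(hsv[...,2]>120)
    n,l,s,_=cv2.connectedComponentsWithStats(k.astype(np.uint8))
    for i in range(1,n):
        if s[i,4]>150: r=cv2.minAreaRect(W[l==i][:,:2].astype(np.float32));print("rim",s[i,4],np.round(r[0],1),np.round(r[1],1),round(r[2],1))
E
python3 - <<'E'
from go import *
s,p,R0=now();print(s["clock"],p.round(1),s["contact_force"],np.round(s["joints"],2))
rims("e");tilt("R","e");endtilt("R","e")
E
```

```text
10.625 [ 344.2 -258.9  168.1] [ 0.63518842  0.68296033 -0.2666724 ] [-0.7   0.51 -0.36 -1.08 -1.18  0.81]
rim 751 [459.5 290.2] [ 88.6 121.9] 52.7
rim 752 [452.4 -97.5] [ 88.8 123.3] 55.9
uz rect [-15.6  48.7] [ 87.3 150.2] 75.4 U -77.0 58.0 Zmax 109.0 3347 V [-56.  64.]
end face 991 [[-34.0, 6.0], [56.0, 6.0], [56.0, 77.0], [-33.0, 77.0]] [71. 89.] 89.8
```

Run:
```python
from go import *
s,p,R0=now()
n,l=frame(*CR["R"])
q1=p-40*n;q2=q1+[0,0,150]
print("A",row(p,R0,q1,R0),row(p,R0,q2,R0))
t,R=pose("L",60,40,70,0,163);pre=t+[0,0,110];print(t,pre)
print("B",[row(q2,R0,q,R) for q in([400,-110,345],[440,20,345],[420,100,345],pre)])
print(row([400,-110,345],R,[430,60,345],R),row([430,60,345],R,pre,R),row(pre,R,t,R))
```

```text
A [0.1148, -0.0003, -0.1638, 0.0, 0.0, 0.0] [-0.4993, -0.0056, -0.5943, 0.0, 0.0, 0.0]
[360.43884649 157.67429857 211.16214082] [360.43884649 157.67429857 321.16214082]
B [[-0.668, 0.1857, 0.722, 0.0104, 0.1387, 0.0148], [-1.0428, 0.3833, 1.254, 0.0104, 0.1387, 0.0148], [-1.2028, 0.6899, 1.4785, 0.0104, 0.1387, 0.0148], [-1.1492, 1.0989, 1.6047, 0.0104, 0.1387, 0.0148]]
[-0.6649, 0.3944, 0.3839, 0.0, 0.0, 0.0] [-0.0952, 0.5723, 0.1926, 0.0, 0.0, 0.0] [0.275, -0.0, 0.4763, 0.0, 0.0, 0.0]
```

Request:
{"name": "carry_out", "arguments": {"rows": [[0.115,0,-0.164,0,0,0,0.4],[0.115,0,-0.164,0,0,0,0.4],[-0.5,0,-0.594,0,0,0,0.4],[-0.5,0,-0.594,0,0,0,0.4],[-0.5,0,-0.594,0,0,0,0.4]]}}

```text
clock: 11.35
position: [321.7, -291.1, 322.3]
ee_rot: [-0.42, 0.782, 0.212, 0.41]
contact_force: [0.2, 0.1, -0.7]
gripper_width: 59.8
grasp_force: 0.0
```

Request:
{"name": "carry_out", "arguments": {"rows": [[-0.668,0.186,0.722,0.01,0.139,0.015,0.4],[-0.668,0.186,0.722,0.01,0.139,0.015,0.4],[-0.668,0.186,0.722,0.01,0.139,0.015,0.4],[-0.8,0.25,0.9,0.01,0.139,0.015,0.4],[-0.8,0.25,0.9,0.01,0.139,0.015,0.4]]}}

```text
clock: 11.98
position: [413.6, -60.1, 346.5]
ee_rot: [-0.434, 0.863, 0.117, 0.231]
contact_force: [-0.9, 0.6, -0.0]
gripper_width: 60.1
grasp_force: 0.0
```

Run:
```python
from go import *
s,p,R0=now();print(s["clock"],p.round(1),np.round(s["joints"],2))
t,R=pose("L",60,40,70,0,163);pre=t+[0,0,110]
for q in([430,60,345],pre,t):print(row(p,R0,q,R))
```

```text
11.975 [413.6 -60.1 346.5] [ 0.07  0.06 -0.42 -0.56 -0.81 -0.38]
[-0.4558, 0.2922, 0.2731, 0.0022, 0.0004, 0.0026]
[-0.5553, 0.8623, 0.4698, 0.0022, 0.0004, 0.0026]
[-0.2797, 0.8613, 0.9458, 0.0022, 0.0004, 0.0026]
```

Request:
{"name": "carry_out", "arguments": {"rows": [[-0.456,0.29,0.273,0.002,0,0.003,0.4],[-0.555,0.862,0.47,0.002,0,0.003,0.4],[-0.555,0.862,0.47,0.002,0,0.003,0.4],[-0.555,0.862,0.47,0.002,0,0.003,0.4],[-0.555,0.862,0.47,0.002,0,0.003,0.4],[-0.28,0.861,0.946,0.002,0,0.003,0.4],[-0.28,0.861,0.946,0.002,0,0.003,0.4],[-0.28,0.861,0.946,0.002,0,0.003,0.4]]}}

```text
clock: 12.98
position: [362.6, 151.8, 208.2]
ee_rot: [-0.423, 0.869, 0.114, 0.23]
contact_force: [0.5, -0.3, 1.0]
gripper_width: 59.8
grasp_force: 0.0
```

Run:
```python
from go import *
s,p,R0=now();print(s["clock"],p.round(1),np.round(s["joints"],2))
for o in(20,8,4,0):
    t,R=pose("L",60,o,70,0,163);print(o,row(p,R0,t,R))
w,_=arm.get_image("wrist");cv2.imwrite("pics/w5.png",w[:,:,::-1])
```

```text
12.975 [362.6 151.8 208.2] [ 0.69  0.24 -0.67 -0.64 -0.18 -0.75]
20 [-0.1082, 0.0283, 0.0451, -0.0015, -0.0015, -0.0049]
8 [-0.1603, 0.0292, 0.0748, -0.0015, -0.0015, -0.0049]
4 [-0.1777, 0.0296, 0.0848, -0.0015, -0.0015, -0.0049]
0 [-0.195, 0.0299, 0.0947, -0.0015, -0.0015, -0.0049]
```

View pics/w5.png

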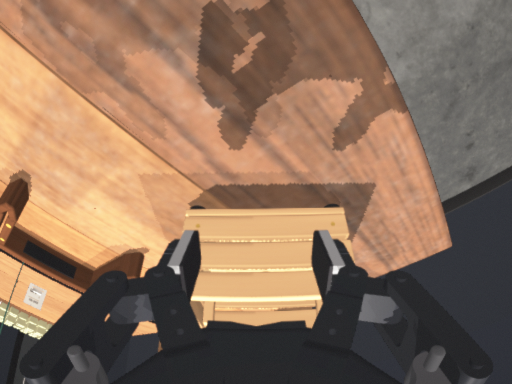

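The wrist view shows the left crate squarely between the fingers (top slat at rows 270–300). J5 is at −0.18, near its −0.16 limit, so I'll steepen the tool to 80°.

```bash
cat >> go.py <<'E'
def pose2(k,e,off,h,tilt=0,dx=-11,L=165,lat=0):
    t,R=pose(k,e,off,h,tilt,0,lat);return t-R@np.array([dx,0,L]),R
E
python3 - <<'E'
from go import *
s,p,R0=now();print(p.round(1))
for o in(25,10,6,0):
    t,R=pose2("L",80,o,60);print(o,t.round(1),row(p,R0,t,R))
t0,R=pose2("L",80,0,60)
for a in (3,6,9,12,16,20,24,28,32,36,40,43,46,48,50):
    t,_=pose2("L",80,0,60,a);print(a,row(t0,R,t,R)[:3])
E
```

```text
[362.8 151.8 208.3]
25 [394.9 203.1 220.6] [-0.2916, 0.0318, 0.0961, -0.0007, 0.1097, -0.005]
10 [404.  215.  220.6] [-0.3567, 0.0329, 0.1333, -0.0007, 0.1097, -0.005]
6 [406.4 218.2 220.6] [-0.3741, 0.0333, 0.1432, -0.0007, 0.1097, -0.005]
0 [410.  223.  220.6] [-0.4001, 0.0337, 0.1581, -0.0007, 0.1097, -0.005]
3 [-0.02, 0.0, -0.0194]
6 [-0.041, -0.0, -0.0378]
9 [-0.0629, 0.0, -0.0551]
12 [-0.0856, 0.0, -0.0711]
16 [-0.1173, 0.0, -0.0907]
20 [-0.1502, 0.0, -0.108]
24 [-0.1842, 0.0, -0.1229]
28 [-0.2192, 0.0, -0.1354]
32 [-0.255, -0.0, -0.1455]
36 [-0.2914, 0.0, -0.1531]
40 [-0.3282, 0.0, -0.158]
43 [-0.356, -0.0, -0.1601]
46 [-0.3839, 0.0, -0.1607]
48 [-0.4025, 0.0, -0.1603]
50 [-0.421, 0.0, -0.1592]
```

Request:
{"name": "carry_out", "arguments": {"rows": [[-0.2,0.03,0.05,0,0.11,-0.005,0.4],[-0.29,0.032,0.096,0,0.11,-0.005,0.4],[-0.29,0.032,0.096,0,0.11,-0.005,0.4],[-0.357,0.033,0.133,0,0.11,-0.005,0.4],[-0.357,0.033,0.133,0,0.11,-0.005,0.4]]}}

```text
clock: 13.65
position: [403.9, 216.5, 223.2]
ee_rot: [-0.444, 0.891, 0.039, 0.081]
contact_force: [0.5, 0.4, 0.0]
gripper_width: 59.4
grasp_force: 0.0
```

Run:
```python
from go import *
s,p,R0=now();print(s["clock"],p.round(1),np.round(s["joints"],2),s["contact_force"])
for o in(10,6,3,0,-4):
    t,R=pose2("L",80,o,60);print(o,row(p,R0,t,R))
```

```text
13.65 [403.9 216.5 223.2] [ 0.84  0.32 -0.66 -0.03 -0.41 -1.47] [0.54244273 0.35010531 0.00064458]
10 [0.0079, -0.0046, 0.012, -0.0009, 0.0019, 0.001]
6 [-0.0118, -0.0046, 0.0156, -0.0009, 0.0019, 0.001]
3 [-0.0266, -0.0047, 0.0183, -0.0009, 0.0019, 0.001]
0 [-0.0413, -0.0047, 0.021, -0.0009, 0.0019, 0.001]
-4 [-0.061, -0.0048, 0.0246, -0.0009, 0.0019, 0.001]
```

Request:
{"name": "carry_out", "arguments": {"rows": [[-0.015,-0.004,0.012,0,0.002,0,0.4],[-0.03,-0.004,0.015,0,0.002,0,0.4],[-0.041,-0.004,0.015,0,0.002,0,0.4],[-0.041,-0.004,0.015,0,0.002,0,0.4]]}}

```text
clock: 14.15
position: [408.9, 222.8, 221.6]
ee_rot: [-0.445, 0.891, 0.036, 0.077]
contact_force: [0.1, -0.3, 0.4]
gripper_width: 59.4
grasp_force: 0.0
```

No contact yet, so I'll creep on in small steps.

Request:
{"name": "carry_out", "arguments": {"rows": [[-0.01,0,0.002,0,0,0,0.4],[-0.02,0,0.002,0,0,0,0.4],[-0.02,0,0.002,0,0,0,0.4]]}}

```text
clock: 14.52
position: [410.3, 224.7, 221.3]
ee_rot: [-0.445, 0.892, 0.035, 0.075]
contact_force: [-3.3, -4.2, 3.6]
gripper_width: 59.7
grasp_force: 2.6
```

Run:
```python
from go import *
s,p,R0=now();print(s["clock"],p.round(1),s["contact_force"],s["grasp_force"])
```

```text
14.525 [410.3 224.7 221.3] [-3.26216969 -4.17735475  3.57343623] 2.6369234221056104
```

Request:
{"name": "carry_out", "arguments": {"rows": [[-0.022,0,-0.019,0,0,0,0.4],[-0.043,0,-0.038,0,0,0,0.4],[-0.065,0,-0.055,0,0,0,0.4],[-0.087,0,-0.071,0,0,0,0.4],[-0.119,0,-0.09,0,0,0,0.4],[-0.152,0,-0.107,0,0,0,0.4],[-0.185,0,-0.122,0,0,0,0.4],[-0.22,0,-0.134,0,0,0,0.4],[-0.255,0,-0.144,0,0,0,0.4],[-0.291,0,-0.152,0,0,0,0.4],[-0.291,0,-0.152,0,0,0,0.4]]}}

```text
clock: 15.9
position: [443.0, 268.5, 261.9]
ee_rot: [-0.445, 0.891, 0.036, 0.078]
contact_force: [-0.9, -2.0, 1.0]
gripper_width: 59.9
grasp_force: 0.8
```

Run:
```python
from go import *
s,p,R0=now();print(s["clock"],p.round(1),s["contact_force"],np.round(s["joints"],2))
P=tilt("L","f");endtilt("L","f")
cv2.imwrite("pics/s6.png",cv2.resize(P[100:250,120:320][:,:,::-1],(600,450)))
```

```text
15.9 [443.  268.5 261.9] [-0.88494636 -1.97292242  1.02204432] [ 0.86  0.33 -0.49 -0.01 -0.58 -1.49]
uz rect [24.7 62.6] [ 75.9 112.4] 55.7 U -25.0 88.0 Zmax 120.0 1351 V [-56.  64.]
end face 449 [[-27.0, 52.0], [47.0, -2.0], [91.0, 59.0], [18.0, 113.0]] [75. 92.] 53.6
```

View pics/s6.png

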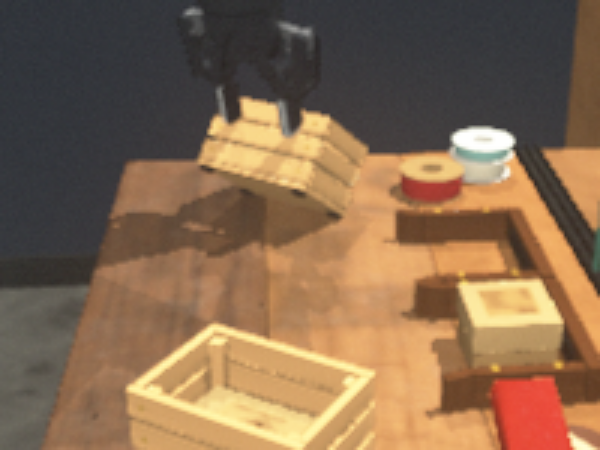

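The left crate is at 36° (end-face fit), with both tips on its top slat and a bare underside coming into view. Going on to 50° and holding.

Request:
{"name": "carry_out", "arguments": {"rows": [[-0.037,0,-0.005,0,0,0,0.4],[-0.065,0,-0.007,0,0,0,0.4],[-0.093,0,-0.008,0,0,0,0.4],[-0.111,0,-0.007,0,0,0,0.4],[-0.13,0,-0.006,0,0,0,0.4],[-0.13,0,-0.006,0,0,0,0.4],[-0.13,0,-0.006,0,0,0,0.4],[-0.13,0,-0.006,0,0,0,0.4],[-0.13,0,-0.006,0,0,0,0.4]]}}

```text
clock: 17.08
position: [457.7, 288.0, 267.3]
ee_rot: [-0.445, 0.891, 0.036, 0.077]
contact_force: [-0.3, -1.9, 1.7]
gripper_width: 60.1
grasp_force: 0.7
```

Run:
```python
from go import *
s,p,R0=now();print(s["clock"],p.round(1),s["contact_force"])
P=tilt("L","g");endtilt("L","g")
t0,R=pose2("L",80,0,60,50)
for a in (46,42,38,34,30,26,22,18,14,10,6,3,0):
    t,_=pose2("L",80,max(0,(30-a)*.15),60,a);print(a,row(t0,R,t,R)[:3])
```

```text
17.075 [457.7 288.  267.3] [-0.34379157 -1.87549818  1.74405813]
uz rect [37.1 67.3] [ 75.9 120.5] 38.9 U -9.0 101.0 Zmax 124.0 1475 V [-57.  64.]
end face 467 [[-12.0, 67.0], [48.0, -4.0], [105.0, 45.0], [45.0, 116.0]] [75. 93.] 40.2
46 [0.0371, 0.0, -0.0015]
42 [0.0743, -0.0, -0.0004]
38 [0.1113, -0.0, 0.0033]
34 [0.1479, -0.0, 0.0096]
30 [0.184, -0.0, 0.0184]
26 [0.2219, -0.0, 0.028]
22 [0.2591, -0.0, 0.0403]
18 [0.2954, -0.0, 0.0554]
14 [0.3307, -0.0, 0.0731]
10 [0.3648, -0.0, 0.0935]
6 [0.3974, -0.0, 0.1164]
3 [0.4208, -0.0, 0.1352]
0 [0.4432, -0.0, 0.1553]
```

Tilt is 49.8°. I'll hold a little longer, then let it down easing slightly backward.

Request:
{"name": "carry_out", "arguments": {"rows": [[0,0,0,0,0,0,0.4],[0,0,0,0,0,0,0.4],[0,0,0,0,0,0,0.4],[0,0,0,0,0,0,0.4],[0,0,0,0,0,0,0.4],[0,0,0,0,0,0,0.4],[0.037,0,-0.001,0,0,0,0.4],[0.074,0,0,0,0,0,0.4],[0.111,0,0.003,0,0,0,0.4],[0.148,0,0.01,0,0,0,0.4],[0.184,0,0.018,0,0,0,0.4]]}}

```text
clock: 18.5
position: [435.8, 258.9, 257.2]
ee_rot: [-0.445, 0.892, 0.036, 0.077]
contact_force: [-1.6, -1.5, 2.8]
gripper_width: 59.6
grasp_force: 1.6
```

Request:
{"name": "carry_out", "arguments": {"rows": [[0.038,0,0.01,0,0,0,0.4],[0.075,0,0.022,0,0,0,0.4],[0.111,0,0.037,0,0,0,0.4],[0.147,0,0.055,0,0,0,0.4],[0.181,0,0.075,0,0,0,0.4],[0.213,0,0.098,0,0,0,0.4],[0.237,0,0.117,0,0,0,0.4],[0.262,0,0.136,0,0,0,0.4],[0.3,0,0.13,0,0,0,0.4],[0.4,0,0.1,0,0,0,0.4]]}}

```text
clock: 19.75
position: [391.6, 199.8, 224.5]
ee_rot: [-0.445, 0.891, 0.037, 0.078]
contact_force: [0.4, 0.2, 0.2]
gripper_width: 60.0
grasp_force: 0.0
```

Run:
```python
from go import *
s,p,R0=now();print(s["clock"],p.round(1),s["contact_force"],np.round(s["joints"],2),R0.round(2).tolist())
rims("h")
```

```text
19.75 [391.6 199.8 224.5] [0.3785153  0.24112895 0.1634798 ] [ 0.84  0.29 -0.7  -0.03 -0.41 -1.46] [[-0.59, -0.8, 0.11], [-0.79, 0.6, 0.14], [-0.17, -0.0, -0.99]]
rim 752 [459.8 290.9] [ 89.  121.8] 53.1
rim 747 [452.4 -97.3] [ 88.7 122.8] 56.0
```

The left crate is back within 1 mm. The right crate slid about 11 mm along n while tipped. Next I plan the push: long side first while turning to yaw 0, then short end first into the lane. The left crate's corner lies near (482,218).

```bash
cat >> go.py <<'E'
CR["R"]=((453.2,-98.),np.deg2rad(56.0))
E
python3 - <<'E'
from go import *
s,p,R0=now();n,l=frame(*CR["L"])
t,R=pose2("R",80,40,15,L=163);print(t.round(1))
pre=t+[0,0,150];mid=np.array([425,60,320])
a=p-20*n+[0,0,90]
print(row(p,R0,a,R0)); print("B",row(a,R0,mid,R),row(mid,R,pre,R),row(mid,R,t,R), row(pre,R,t,R))
E
```

```text
[ 384.3 -200.1  173.6]
[0.0226, -0.0012, -0.4604, 0.0, 0.0, 0.0]
B [0.3309, -0.5554, -0.0839, -0.0039, -0.0016, -0.0164] [1.1705, -0.5587, -0.2247, 0.0, 0.0, 0.0] [1.3008, -0.5587, 0.5139, 0.0, 0.0, 0.0] [0.1302, -0.0, 0.7386, 0.0, 0.0, 0.0]
```

Request:
{"name": "carry_out", "arguments": {"rows": [[0.023,0,-0.46,0,0,0,1],[0.023,0,-0.46,0,0,0,1],[0.35,-0.556,-0.544,-0.004,-0.002,-0.016,1],[0.35,-0.556,-0.544,-0.004,-0.002,-0.016,1],[0.6,-0.75,-0.55,-0.004,-0.002,-0.016,1],[0.95,-0.85,-0.55,-0.004,-0.002,-0.016,1],[0.95,-0.85,-0.55,-0.004,-0.002,-0.016,1],[0.95,-0.85,-0.55,-0.004,-0.002,-0.016,1]]}}

```text
clock: 20.8
position: [402.7, -68.4, 301.2]
ee_rot: [-0.466, 0.88, 0.041, 0.079]
contact_force: [0.9, 0.2, -0.1]
gripper_width: 85.7
grasp_force: 0.0
```

Run:
```python
from go import *
s,p,R0=now();print(s["clock"],p.round(1),np.round(s["joints"],2),s["gripper_width"])
t,R=pose2("R",80,40,15,L=163)
print(row(p,R0,t+[0,0,140],R),row(p,R0,t,R))
```

```text
20.8 [402.7 -68.4 301.2] [ 0.19  0.12 -0.59 -0.19 -0.74 -0.65] 85.66815008609852
[0.5763, -0.2939, -0.1662, -0.0006, 0.001, -0.0008] [0.7, -0.2929, 0.5228, -0.0006, 0.001, -0.0008]
```

Request:
{"name": "carry_out", "arguments": {"rows": [[0.577,-0.293,-0.166,0,0.001,0,1],[0.577,-0.293,-0.166,0,0.001,0,1],[0.577,-0.293,-0.166,0,0.001,0,1],[0.7,-0.293,0.523,0,0.001,0,1],[0.7,-0.293,0.523,0,0.001,0,1],[0.7,-0.293,0.523,0,0.001,0,1],[0.7,-0.293,0.523,0,0.001,0,1]]}}

```text
clock: 21.68
position: [385.8, -198.6, 173.5]
ee_rot: [-0.469, 0.879, 0.041, 0.077]
contact_force: [-0.3, -0.1, 1.1]
gripper_width: 85.2
grasp_force: 0.0
```

```bash
cat >> go.py <<'E'
def tpose(C,yaw_n,back,h,e=80,dx=-11,L=163,lat=0):
    "tool pushing along az yaw_n; contact line centre at C-back*n (+lat*l), tip height h"
    n,l=frame(C,yaw_n);z=np.array([0,0,1.]);e=np.deg2rad(e);R=Rt(-l,n*np.cos(e)-z*np.sin(e))
    P=np.r_[C[0],C[1],h]-back*n+lat*l;return P-R@np.array([dx,0,L]),R
E
python3 - <<'E'
from go import *
s,p,R0=now();print(s["clock"],p.round(1),np.round(s["joints"],2),s["contact_force"])
C=np.array([453.2,-98.]);az=np.deg2rad(56)
for b in (54,48,44):
    t,R=tpose(C,az,b,15);print(b,row(p,R0,t,R))
w,_=arm.get_image("wrist");cv2.imwrite("pics/w7.png",w[:,:,::-1])
E
```

```text
21.675 [ 385.8 -198.6  173.5] [-0.17  0.4  -0.6  -0.33 -0.51 -0.14] [-0.25713669 -0.09817324  1.08784572]
54 [-0.1378, 0.0015, 0.0236, 0.0, -0.0003, 0.0006]
48 [-0.1673, 0.0014, 0.0288, 0.0, -0.0003, 0.0006]
44 [-0.187, 0.0014, 0.0323, 0.0, -0.0003, 0.0006]
```

View pics/w7.png

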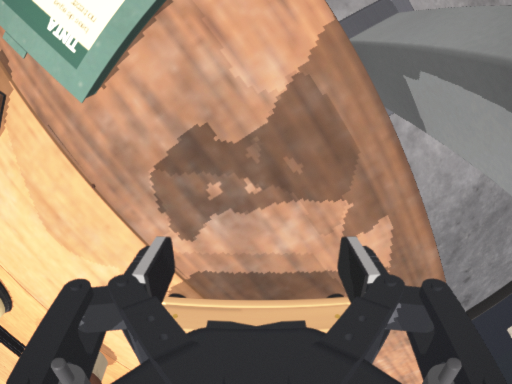

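Both fingers are square to the right crate's long side (fingers at columns 155 and 365, crate edge at row 300). Computing the turning push.

```bash
cat > path.py <<'E'
from go import *
s,p,R0=now();C=np.array([453.2,-98.]);az=56.
t,R=tpose(C,np.deg2rad(az),54,15);print([round(v,3) for v in row(p,R0,t,R)])
t,R=tpose(C,np.deg2rad(az),47,15);print([round(v,3) for v in row(p,R0,t,R)])
for i in range(10):
    az=min(90,az+3.4);a=np.deg2rad(az-1.7);C=C+12*np.array([np.cos(a),np.sin(a)])
    t,R=tpose(C,np.deg2rad(az),44,15);print([round(v,3) for v in row(p,R0,t,R)],C.round(),round(az,1))
E
python3 path.py
```

```text
[-0.137, 0.003, 0.029, -0.001, 0.0, 0.001]
[-0.171, 0.003, 0.035, -0.001, 0.0, 0.001]
[-0.246, -0.02, 0.048, -0.004, -0.0, -0.018] [460. -88.] 59.4
[-0.307, -0.039, 0.059, -0.007, -0.0, -0.036] [465. -77.] 62.8
[-0.369, -0.055, 0.07, -0.011, -0.0, -0.055] [471. -67.] 66.2
[-0.431, -0.067, 0.081, -0.014, -0.0, -0.074] [475. -55.] 69.6
[-0.495, -0.075, 0.092, -0.017, -0.0, -0.092] [479. -44.] 73.0
[-0.559, -0.079, 0.104, -0.021, -0.0, -0.111] [482. -32.] 76.4
[-0.623, -0.08, 0.115, -0.024, -0.0, -0.129] [485. -21.] 79.8
[-0.686, -0.076, 0.126, -0.027, -0.0, -0.148] [486.  -9.] 83.2
[-0.75, -0.069, 0.137, -0.03, -0.0, -0.167] [487.   3.] 86.6
[-0.813, -0.058, 0.148, -0.034, -0.0, -0.185] [488.  15.] 90
```

Request:
{"name": "carry_out", "arguments": {"rows": [[-0.137,0.003,0.029,-0.001,0,0.001,1],[-0.171,0.003,0.035,-0.001,0,0.001,1],[-0.246,-0.02,0.048,-0.004,0,-0.018,1],[-0.307,-0.039,0.059,-0.007,0,-0.036,1],[-0.369,-0.055,0.07,-0.011,0,-0.055,1],[-0.431,-0.067,0.081,-0.014,0,-0.074,1],[-0.495,-0.075,0.092,-0.017,0,-0.092,1],[-0.559,-0.079,0.104,-0.021,0,-0.111,1],[-0.559,-0.079,0.104,-0.021,0,-0.111,1]]}}

```text
clock: 22.85
position: [462.3, -113.8, 173.7]
ee_rot: [-0.616, 0.783, 0.054, 0.069]
contact_force: [-0.1, -2.7, 0.7]
gripper_width: 85.2
grasp_force: 0.8
```

Run:
```python
from go import *
s,p,R0=now();print(s["clock"],p.round(1),s["contact_force"]);print(R0.round(3).tolist())
rims("i");t,R=tpose(np.array([482.,-32]),np.deg2rad(76.4),44,15);print(t)
```

```text
22.85 [ 462.3 -113.8  173.7] [-0.06569068 -2.66805332  0.66308627]
[[-0.231, -0.972, 0.041], [-0.957, 0.235, 0.169], [-0.174, 0.0, -0.985]]
rim 750 [460.  291.1] [ 89.4 122.5] 52.6
[ 462.45086358 -112.80644486  173.61353379]
```

```bash
cat >> go.py <<'E'
def rimR(tag,new=True,lo=60):
    if new:
        P,d=arm.get_image("top");c=arm.calibration("top");np.savez(f"top_{tag}.npz",p=P,d=d,m=c["mtx"],T=c["cam_to_world"])
    P,d,m,T=load(f"top_{tag}.npz");W=cloud(d,m,T);hsv=cv2.cvtColor(P,cv2.COLOR_RGB2HSV)
    k=(d>0)&(abs(W[...,2]-73)<10)&(W[...,0]>330)&(W[...,0]<690)&(W[...,1]>-260)&(W[...,1]<420)&(hsv[...,1]>50)&(hsv[...,2]>110)
    lc,ll=np.array([460,290.5]),np.deg2rad(52.8);n,l=frame(lc,ll);D=W[...,:2]-lc
    k&=~((abs(D@n[:2])<52)&(abs(D@l[:2])<68))
    k=cv2.morphologyEx(k.astype(np.uint8),cv2.MORPH_CLOSE,np.ones((3,3)));Q=W[(k>0)&(abs(W[...,2]-73)<10)][:,:2].astype(np.float32)
    r=cv2.minAreaRect(Q);print("R rim",len(Q),np.round(r[0],1),np.round(r[1],1),round(r[2],1));return Q
E
python3 - <<'E'
from go import *
Q=rimR("i",False)
E
```

```text
R rim 0 [0. 0.] [0. 0.] 0.0
```

Run:
```python
from go import *
P,d,m,T=load("top_i.npz");cv2.imwrite("pics/t8.png",cv2.resize(P[130:310,100:430][:,:,::-1],(660,360)))
```

```text
(no output)
```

View pics/t8.png

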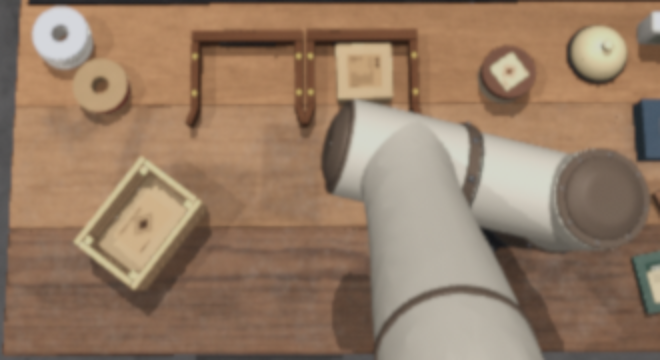

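The arm hides the right crate from the top camera here, so I'll use the side depth.

```bash
cat >> go.py <<'E'
def sideR(tag):
    P,d=arm.get_image("side");c=arm.calibration("side");np.savez(f"side_{tag}.npz",p=P,d=d,m=c["mtx"],T=c["cam_to_world"])
    W=cloud(d,c["mtx"],c["cam_to_world"]);hsv=cv2.cvtColor(P,cv2.COLOR_RGB2HSV)
    k=(d>0)&(W[...,2]>62)&(W[...,2]<80)&(W[...,0]>360)&(W[...,0]<690)&(W[...,1]>-200)&(W[...,1]<420)&(hsv[...,1]>60)&(hsv[...,2]>110)&(hsv[...,0]<30)
    lc,ll=np.array([461,289.]),np.deg2rad(52.8);n,l=frame(lc,ll);D=W[...,:2]-lc
    k&=~((abs(D@n[:2])<52)&(abs(D@l[:2])<68))
    Q=W[k][:,:2].astype(np.float32);r=cv2.minAreaRect(Q);print("R side",len(Q),np.round(r[0],1),np.round(r[1],1),round(r[2],1),"x",Q[:,0].min(),Q[:,0].max(),"y",Q[:,1].min(),Q[:,1].max(),np.round(cv2.boxPoints(r)).tolist());return Q
E
python3 - <<'E'
from go import *
sideR("j");s,p,R0=now()
C=np.array([482.,-32]);az=76.4
for i in range(11):
    st=3.4 if az<88 else 0;az=min(90,az+st);a=np.deg2rad(az-st/2);C=C+12*np.array([np.cos(a),np.sin(a)])
    t,R=tpose(C,np.deg2rad(az),44,15);print([round(v,3) for v in row(*tpose(np.array([482.,-32]),np.deg2rad(76.4),44,15),t,R)],C.round(),round(az,1))
E
```

```text
R side 279 [480.3 -56.1] [127.7 130.3] 84.5 x 414.39786 550.31226 y -125.0051 5.221413 [[409.0, -113.0], [539.0, -126.0], [551.0, 1.0], [422.0, 14.0]]
[-0.06, -0.023, 0.011, -0.003, -0.0, -0.019] [484. -20.] 79.8
[-0.121, -0.042, 0.021, -0.007, -0.0, -0.037] [486.  -8.] 83.2
[-0.183, -0.058, 0.032, -0.01, -0.0, -0.056] [487.   4.] 86.6
[-0.246, -0.069, 0.043, -0.013, 0.0, -0.074] [488.  16.] 90
[-0.303, -0.055, 0.053, -0.013, 0.0, -0.074] [488.  28.] 90
[-0.36, -0.041, 0.064, -0.013, 0.0, -0.074] [488.  40.] 90
[-0.418, -0.027, 0.074, -0.013, 0.0, -0.074] [488.  52.] 90
[-0.475, -0.013, 0.084, -0.013, 0.0, -0.074] [488.  64.] 90
[-0.533, 0.001, 0.094, -0.013, 0.0, -0.074] [488.  76.] 90
[-0.59, 0.015, 0.104, -0.013, 0.0, -0.074] [488.  88.] 90
[-0.648, 0.029, 0.114, -0.013, 0.0, -0.074] [488. 100.] 90
```

Request:
{"name": "carry_out", "arguments": {"rows": [[-0.06,-0.023,0.011,-0.003,0,-0.019,1],[-0.121,-0.042,0.021,-0.007,0,-0.037,1],[-0.183,-0.058,0.032,-0.01,0,-0.056,1],[-0.246,-0.069,0.043,-0.013,0,-0.074,1],[-0.303,-0.055,0.053,-0.013,0,-0.074,1],[-0.36,-0.041,0.064,-0.013,0,-0.074,1],[-0.418,-0.027,0.074,-0.013,0,-0.074,1],[-0.475,-0.013,0.084,-0.013,0,-0.074,1],[-0.533,0.001,0.094,-0.013,0,-0.074,1],[-0.59,0.015,0.104,-0.013,0,-0.074,1],[-0.59,0.015,0.104,-0.013,0,-0.074,1]]}}

```text
clock: 24.32
position: [486.6, 3.7, 172.5]
ee_rot: [-0.704, 0.705, 0.063, 0.061]
contact_force: [0.3, -0.3, -0.1]
gripper_width: 85.4
grasp_force: 0.0
```

Run:
```python
from go import *
s,p,R0=now();print(s["clock"],p.round(1),s["contact_force"],np.round(s["joints"],2));print(R0.round(3).tolist())
sideR("k");rimR("k")
```

```text
24.325 [486.6   3.7 172.5] [ 0.26142041 -0.27773365 -0.05918431] [ 0.28  0.47 -0.48 -0.3  -0.6  -0.03]
[[-0.003, -1.0, -0.003], [-0.985, 0.002, 0.175], [-0.175, 0.004, -0.985]]
R side 202 [495.7  65.7] [129.1 131.6] 89.9 x 429.8277 561.3681 y 1.0922639 130.37703 [[430.0, 1.0], [561.0, 1.0], [562.0, 130.0], [430.0, 130.0]]
R rim 101 [445.   52.5] [17.9 37.9] 89.1
```

Request:
{"name": "carry_out", "arguments": {"rows": [[-0.06,0,0.011,0,0,0,1],[-0.12,0,0.021,0,0,0,1],[-0.18,0,0.032,0,0,0,1],[-0.24,0,0.043,0,0,0,1],[-0.3,0,0.053,0,0,0,1],[-0.345,0,0.061,0,0,0,1],[-0.345,0,0.061,0,0,0,1]]}}

```text
clock: 25.3
position: [486.6, 73.5, 172.1]
ee_rot: [-0.703, 0.705, 0.064, 0.06]
contact_force: [-0.8, -1.2, -0.3]
gripper_width: 85.3
grasp_force: 0.4
```

Request:
{"name": "carry_out", "arguments": {"rows": [[0.25,0,-0.044,0,0,0,1],[0.25,0,-0.044,0,0,0,1],[0.4,0,-0.8,0,0,0,0],[0.4,0,-0.8,0,0,0,0],[0.4,0,-0.8,0,0,0,0],[0.4,0,-0.8,0,0,0,0]]}}

```text
clock: 26.05
position: [487.7, -33.3, 318.2]
ee_rot: [-0.703, 0.706, 0.062, 0.063]
contact_force: [0.8, -0.5, -1.2]
gripper_width: 42.5
grasp_force: 0.0
```

Run:
```python
from go import *
s,p,R0=now();print(s["clock"],p.round(1),s["contact_force"],np.round(s["joints"],2));print(R0.round(3).tolist())
sideR("l");rimR("l");rims("l2")
```

```text
26.05 [487.7 -33.3 318.2] [ 0.84241697 -0.507051   -1.22319421] [ 0.21  0.25 -0.36 -0.21 -0.94 -0.09]
[[-0.003, -1.0, 0.003], [-0.984, 0.004, 0.176], [-0.176, -0.002, -0.984]]
R side 551 [489.8 153.2] [121.4  91. ] 0.3 x 429.0781 550.3603 y 107.73044 198.98415 [[429.0, 198.0], [429.0, 107.0], [551.0, 108.0], [550.0, 199.0]]
R rim 173 [451.1 174.7] [52.6 49.2] 89.4
rim 739 [459.9 290.9] [ 88.6 121.8] 52.9
rim 169 [450.2 174.8] [52.6 47.6] 89.7
```

The crate is at about (489,154.5) with yaw ≈ 0, which is about 9 mm short in y for a clean entry. One more nudge.

Request:
{"name": "carry_out", "arguments": {"rows": [[-0.15,0,0.756,0,0,0,1],[-0.15,0,0.756,0,0,0,1],[-0.15,0,0.756,0,0,0,1],[-0.15,0,0.756,0,0,0,1],[-0.36,0,0.793,0,0,0,1],[-0.4,0,0.8,0,0,0,1],[-0.425,0,0.804,0,0,0,1],[-0.447,0,0.808,0,0,0,1],[-0.447,0,0.808,0,0,0,1]]}}

```text
clock: 27.32
position: [486.9, 82.1, 173.0]
ee_rot: [-0.703, 0.706, 0.063, 0.061]
contact_force: [-0.7, -4.3, 2.5]
gripper_width: 85.3
grasp_force: 1.9
```

Request:
{"name": "carry_out", "arguments": {"rows": [[0.2,0,-0.035,0,0,0,1],[0.2,0,-0.035,0,0,0,0.3],[0.3,0.1,-0.9,0,0,0,0.3],[0.3,0.1,-0.9,0,0,0,0.3],[0.3,0.1,-0.9,0,0,0,0.3],[0.3,0.1,-0.9,0,0,0,0.3]]}}

```text
clock: 28.08
position: [467.8, -7.8, 343.7]
ee_rot: [-0.703, 0.705, 0.06, 0.065]
contact_force: [-0.3, 0.2, -0.5]
gripper_width: 55.2
grasp_force: 0.0
```

Run:
```python
from go import *
s,p,R0=now();print(s["clock"],p.round(1),s["contact_force"],np.round(s["joints"],2))
sideR("m")
C=np.array([489.,163.5])
for b in(100,90,75,61):
    t,R=tpose(C,0.,b,15,e=80,L=165);print(b,t.round(1),row(p,R0,t,R),"z+150",row(p,R0,t+[0,0,150],R))
```

```text
28.075 [467.8  -7.8 343.7] [-0.30985672  0.15528266 -0.46105653] [ 0.28  0.18 -0.38 -0.21 -0.97 -0.17]
R side 611 [488.8 162.6] [ 91.8 122.1] 89.5 x 427.7461 549.7402 y 116.23972 208.97858 [[427.0, 117.0], [549.0, 116.0], [550.0, 208.0], [428.0, 209.0]]
100 [349.5 163.5 175.6] [-0.6926, 0.6, 0.9746, 0.0859, 0.0025, 0.4915] z+150 [-0.8254, 0.5952, 0.2364, 0.0859, 0.0025, 0.4915]
90 [359.5 163.5 175.6] [-0.6927, 0.55, 0.9749, 0.0859, 0.0025, 0.4915] z+150 [-0.8255, 0.5452, 0.2368, 0.0859, 0.0025, 0.4915]
75 [374.5 163.5 175.6] [-0.6929, 0.475, 0.9754, 0.0859, 0.0025, 0.4915] z+150 [-0.8257, 0.4702, 0.2373, 0.0859, 0.0025, 0.4915]
61 [388.5 163.5 175.6] [-0.693, 0.405, 0.9759, 0.0859, 0.0025, 0.4915] z+150 [-0.8258, 0.4002, 0.2378, 0.0859, 0.0025, 0.4915]
```

Request:
{"name": "carry_out", "arguments": {"rows": [[-0.4,0.3,0.2,0.02,0,0.12,0.3],[-0.825,0.595,0.236,0.04,0,0.25,0.3],[-0.825,0.595,0.236,0.086,0.003,0.492,0.3],[-0.825,0.595,0.236,0.086,0.003,0.492,0.3],[-0.825,0.595,0.236,0.086,0.003,0.492,0.3],[-0.825,0.595,0.236,0.086,0.003,0.492,0.3],[-0.825,0.595,0.236,0.086,0.003,0.492,0.3],[-0.825,0.595,0.236,0.086,0.003,0.492,0.3],[-0.825,0.595,0.236,0.086,0.003,0.492,0.3],[-0.825,0.595,0.236,0.086,0.003,0.492,0.3]]}}

```text
clock: 29.38
position: [348.3, 163.7, 320.6]
ee_rot: [0.002, 0.997, -0.003, 0.08]
contact_force: [0.0, -1.1, -0.2]
gripper_width: 55.5
grasp_force: 0.0
```

Run:
```python
from go import *
s,p,R0=now();print(s["clock"],p.round(1),np.round(s["joints"],2))
for b in(100,80):
    t,R=tpose(np.array([488.,163.]),0.,b,18,e=80,L=165);print(b,t.round(1),row(p,R0,t,R))
```

```text
29.375 [348.3 163.7 320.6] [ 0.9   0.03 -0.78  0.21 -0.68 -2.64]
100 [348.5 163.  178.6] [0.1125, 0.0007, 0.7009, -0.002, -0.0044, -0.0012]
80 [368.5 163.  178.6] [0.0138, 0.0012, 0.7169, -0.002, -0.0044, -0.0012]
```

Request:
{"name": "carry_out", "arguments": {"rows": [[0.07,0.001,0.3,-0.002,-0.004,0,0.3],[0.04,0.001,0.71,-0.002,-0.004,0,0.3],[0.04,0.001,0.71,-0.002,-0.004,0,0.3],[0.04,0.001,0.71,-0.002,-0.004,0,0.3],[0.04,0.001,0.71,-0.002,-0.004,0,0.3]]}}

```text
clock: 30.0
position: [359.5, 160.4, 196.8]
ee_rot: [0.0, 0.997, -0.003, 0.081]
contact_force: [-0.3, -1.2, 0.1]
gripper_width: 55.6
grasp_force: 0.0
```

Run:
```python
from go import *
s,p,R0=now();print(s["clock"],p.round(1),np.round(s["joints"],2),s["contact_force"],R0.round(3).tolist())
sideR("n");C0=(488.,163.)
for C in((488-8,163),(488,163),(500,164),(512,165),(524,166),(536,167),(548,168),(560,169),(572,170)):
    t,R=tpose(np.array(C),0.,61,18,e=80,L=165);print(C,t.round(1),row(p,R0,t,R))
```

```text
30.0 [359.5 160.4 196.8] [ 0.75  0.27 -1.07  0.79 -0.16 -3.1 ] [-0.33895654 -1.1703579   0.12931085] [[-0.987, 0.001, 0.161], [0.0, 1.0, -0.005], [-0.161, -0.005, -0.987]]
R side 628 [458.6 154.9] [182.5 108.7] 0.3 x 367.5725 549.7287 y 100.08398 209.1716 [[367.0, 209.0], [368.0, 100.0], [550.0, 101.0], [550.0, 210.0]]
(480, 163) [379.5 163.  178.6] [-0.0839, 0.0136, 0.1059, -0.0017, -0.0041, -0.0001]
(488, 163) [387.5 163.  178.6] [-0.1234, 0.0137, 0.1123, -0.0017, -0.0041, -0.0001]
(500, 164) [399.5 164.  178.6] [-0.1826, 0.0188, 0.122, -0.0017, -0.0041, -0.0001]
(512, 165) [411.5 165.  178.6] [-0.2418, 0.0239, 0.1316, -0.0017, -0.0041, -0.0001]
(524, 166) [423.5 166.  178.6] [-0.301, 0.0289, 0.1413, -0.0017, -0.0041, -0.0001]
(536, 167) [435.5 167.  178.6] [-0.3602, 0.034, 0.1509, -0.0017, -0.0041, -0.0001]
(548, 168) [447.5 168.  178.6] [-0.4194, 0.0391, 0.1605, -0.0017, -0.0041, -0.0001]
(560, 169) [459.5 169.  178.6] [-0.4786, 0.0442, 0.1702, -0.0017, -0.0041, -0.0001]
(572, 170) [471.5 170.  178.6] [-0.5379, 0.0493, 0.1798, -0.0017, -0.0041, -0.0001]
```

Joints 3, 5 and 6 are at their range ends here because it is too close in. I'll move forward toward the crate at a steeper lean, where they come free.

Run:
```python
from go import *
s,p,R0=now()
for e in(84,87):
  for C,h in(((478,163),40),((478,163),18)):
    t,R=tpose(np.array(C),0.,61,h,e=e,L=165);print(e,C,t.round(1),row(p,R0,t,R))
```

```text
84 (478, 163) [388.8 163.  202.9] [-0.1491, 0.0118, -0.0045, -0.0015, 0.0185, 0.0001]
84 (478, 163) [388.8 163.  180.9] [-0.1313, 0.0123, 0.1041, -0.0015, 0.0185, 0.0001]
87 (478, 163) [397.4 163.  204.2] [-0.1924, 0.0118, -0.0037, -0.0015, 0.0351, 0.0001]
87 (478, 163) [397.4 163.  182.2] [-0.1745, 0.0123, 0.1048, -0.0015, 0.0351, 0.0001]
```

Request:
{"name": "carry_out", "arguments": {"rows": [[-0.15,0.012,-0.005,-0.001,0.018,0,0.3],[-0.15,0.012,-0.005,-0.001,0.018,0,0.3],[-0.15,0.012,-0.005,-0.001,0.018,0,0.3]]}}

```text
clock: 30.42
position: [390.1, 165.1, 204.0]
ee_rot: [-0.001, 0.998, 0.001, 0.055]
contact_force: [-0.2, 0.2, 1.1]
gripper_width: 55.8
grasp_force: 0.0
```

Run:
```python
from go import *
s,p,R0=now();print(s["clock"],p.round(1),np.round(s["joints"],2),s["contact_force"],R0.round(3).tolist())
for C in((478,163),(484,163),(488,163)):
    t,R=tpose(np.array(C),0.,61,18,e=84,L=165);print(C,t.round(1),row(p,R0,t,R))
```

```text
30.425 [390.1 165.1 204. ] [ 0.8   0.31 -0.83  0.23 -0.35 -2.58] [-0.18742458  0.16336936  1.07086707] [[-0.994, -0.001, 0.109], [-0.001, 1.0, 0.002], [-0.109, 0.002, -0.994]]
(478, 163) [388.8 163.  180.9] [0.019, -0.0108, 0.1141, 0.0006, 0.0016, 0.0004]
(484, 163) [394.8 163.  180.9] [-0.0108, -0.0108, 0.1174, 0.0006, 0.0016, 0.0004]
(488, 163) [398.8 163.  180.9] [-0.0307, -0.0109, 0.1196, 0.0006, 0.0016, 0.0004]
```

Request:
{"name": "carry_out", "arguments": {"rows": [[0.019,-0.011,0.114,0.001,0.002,0,0.3],[0.019,-0.011,0.114,0.001,0.002,0,0.3],[-0.031,-0.011,0.12,0.001,0.002,0,0.3],[-0.07,-0.01,0.124,0.001,0.002,0,0.3],[-0.12,-0.005,0.129,0.001,0.002,0,0.3],[-0.17,0,0.135,0.001,0.002,0,0.3],[-0.22,0.005,0.14,0.001,0.002,0,0.3],[-0.22,0.005,0.14,0.001,0.002,0,0.3]]}}

```text
clock: 31.42
position: [437.1, 164.4, 180.1]
ee_rot: [-0.0, 0.999, -0.003, 0.051]
contact_force: [-0.3, -0.3, 0.7]
gripper_width: 55.9
grasp_force: 0.1
```

Run:
```python
from go import *
s,p,R0=now();print(s["clock"],p.round(1),np.round(s["joints"],2),s["contact_force"],R0.round(3).tolist())
sideR("o");rimR("o");rims("o2")
```

```text
31.425 [437.1 164.4 180.1] [ 0.72  0.42 -0.74  0.21 -0.35 -2.49] [-0.28103465 -0.30566739  0.72133597] [[-0.995, -0.001, 0.101], [-0.001, 1.0, -0.005], [-0.101, -0.005, -0.995]]
R side 609 [511.1 164.9] [ 92.  155.7] 88.5 x 432.41833 588.16 y 118.3312 211.34067 [[432.0, 121.0], [588.0, 117.0], [590.0, 209.0], [434.0, 213.0]]
R rim 514 [525.2 167.3] [ 87.1 122.2] 89.9
rim 536 [525.5 167.4] [ 87.3 122.6] 89.8
rim 681 [460.2 291.4] [ 89.2 121.7] 53.1
```

The crate is at (525.3,167.3) with yaw ≈ 0 and its front at the lane mouth. Pushing on.

Request:
{"name": "carry_out", "arguments": {"rows": [[-0.05,0.003,0.005,0,0,0,0.3],[-0.1,0.006,0.01,0,0,0,0.3],[-0.15,0.009,0.015,0,0,0,0.3],[-0.2,0.012,0.02,0,0,0,0.3],[-0.25,0.015,0.025,0,0,0,0.3],[-0.3,0.018,0.03,0,0,0,0.3],[-0.35,0.02,0.035,0,0,0,0.3],[-0.39,0.02,0.039,0,0,0,0.3],[-0.39,0.02,0.039,0,0,0,0.3]]}}

```text
clock: 32.7
position: [514.8, 168.3, 179.5]
ee_rot: [-0.001, 0.999, -0.003, 0.05]
contact_force: [-2.7, -0.7, -1.1]
gripper_width: 55.5
grasp_force: 0.1
```

Run:
```python
from go import *
s,p,R0=now();print(s["clock"],p.round(1),s["contact_force"],R0.round(3).tolist())
rimR("p")
```

```text
32.7 [514.8 168.3 179.5] [-2.72100895 -0.65376375 -1.11103107] [[-0.995, -0.001, 0.099], [-0.002, 1.0, -0.006], [-0.099, -0.006, -0.995]]
R rim 493 [586.  233.3] [137.1 240.8] 14.1
```

Request:
{"name": "carry_out", "arguments": {"rows": [[-0.03,0,0.003,0,0,0,0.3],[-0.055,0,0.006,0,0,0,0.3],[-0.075,0,0.008,0,0,0,0.3],[-0.075,0,0.008,0,0,0,0.3]]}}

```text
clock: 33.25
position: [529.7, 168.5, 179.6]
ee_rot: [-0.001, 0.999, -0.003, 0.05]
contact_force: [-3.0, 0.2, -0.7]
gripper_width: 55.3
grasp_force: 0.1
```

Request:
{"name": "carry_out", "arguments": {"rows": [[-0.012,0,0.001,0,0,0,0.3],[-0.02,0,0.002,0,0,0,0.3],[-0.02,0,0.002,0,0,0,0.3]]}}

```text
clock: 33.62
position: [533.5, 168.4, 179.6]
ee_rot: [-0.001, 0.999, -0.003, 0.05]
contact_force: [-4.4, -0.7, 0.1]
gripper_width: 55.7
grasp_force: 0.2
```

Run:
```python
from go import *
s,p,R0=now();print(s["clock"],p.round(1),s["contact_force"])
P,d=arm.get_image("top");c=arm.calibration("top");W=cloud(d,c["mtx"],c["cam_to_world"])
hsv=cv2.cvtColor(P,cv2.COLOR_RGB2HSV)
k=(d>0)&(abs(W[...,2]-74)<6)&(W[...,0]>530)&(W[...,0]<700)&(W[...,1]>100)&(W[...,1]<240);Q=W[k]
r=cv2.minAreaRect(Q[:,:2].astype(np.float32));print(len(Q),r)
k=(d>0)&(abs(W[...,2]-29)<6)&(W[...,0]>660)&(W[...,0]<700)&(W[...,1]>120)&(W[...,1]<225);print("stop",np.percentile(W[k][:,0],[2,50,98]) if k.sum() else 0)
```

```text
33.625 [533.5 168.4 179.6] [-4.44640362 -0.66416417  0.06317934]
360 ((606.885009765625, 168.13552856445312), (154.1119384765625, 88.74942016601562), 3.3470592498779297)
stop [665.92792783 676.07586097 695.09851877]
```

Request:
{"name": "carry_out", "arguments": {"rows": [[-0.01,0,0.001,0,0,0,0.3],[-0.02,0,0.002,0,0,0,0.3],[-0.02,0,0.002,0,0,0,0.3]]}}

```text
clock: 34.05
position: [535.2, 167.8, 178.7]
ee_rot: [-0.001, 0.999, -0.005, 0.047]
contact_force: [-14.0, 2.6, 3.8]
gripper_width: 55.6
grasp_force: 0.0
```

The force has risen to 14 N, so the crate is at the back stop. Backing off and checking.

Request:
{"name": "carry_out", "arguments": {"rows": [[0.1,0,-0.01,0,0,0,0.3],[0.3,0,-0.03,0,0,0,0.3],[0.3,0,-0.03,0,0,0,0.3],[0.45,-0.3,-0.9,0,0,0,0.3],[0.45,-0.3,-0.9,0,0,0,0.3],[0.45,-0.6,-0.9,0,0,0,0.3],[0.45,-0.8,-0.9,0,0,0,0.3],[0.45,-0.8,-0.9,0,0,0,0.3],[0.45,-0.8,-0.9,0,0,0,0.3]]}}

```text
clock: 35.17
position: [431.5, 9.1, 351.5]
ee_rot: [-0.0, 0.999, -0.002, 0.052]
contact_force: [-0.5, 0.4, 0.3]
gripper_width: 55.5
grasp_force: 0.0
```

Run:
```python
from go import *
s,p,R0=now();print(s["clock"],p.round(1),s["contact_force"],np.round(s["joints"],2))
rims("q")
P,d,m,T=load("top_q.npz");W=cloud(d,m,T)
k=(d>0)&(abs(W[...,2]-29)<4)&(W[...,0]>675)&(W[...,0]<700)&(W[...,1]>120)&(W[...,1]<225);print("stop far/near x",np.percentile(W[k][:,0],[5,50,95]))
P0,d0,_,_=load("top0.npz");W0=cloud(d0,m,T)
for nm,(x0,x1,y0,y1,z0) in dict(tin=(595,690,-185,-100,33),box=(595,690,-12,75,42),rib=(585,690,305,395,20)).items():
    for w,dd in((W0,d0),(W,d)):
        k=(dd>0)&(w[...,0]>x0)&(w[...,0]<x1)&(w[...,1]>y0)&(w[...,1]<y1)&(w[...,2]>z0);Q=w[k];print(nm,k.sum(),Q[:,:2].mean(0).round(1) if k.sum() else 0)
```

```text
35.175 [431.5   9.1 351.5] [-0.4580186   0.41355182  0.27170412] [ 0.41  0.08 -0.57  0.06 -0.83 -2.02]
rim 600 [620.2 171.6] [ 87.1 119.5] 89.9
rim 750 [449.9 300.6] [ 89.4 122. ] 50.7
stop far/near x [675.73099184 682.56450277 694.44803331]
tin 571 [ 638.7 -141.2]
tin 568 [ 638.7 -141.2]
box 751 [638.8  32.2]
box 759 [638.6  32.4]
rib 664 [639.7 357.5]
rib 664 [639.7 357.4]
```

Home is good: centre (620.2,171.6), against the stop at about x 680. But the left crate was brushed during the lane push by about 14 mm, to (449.9,300.6) at 50.7°. That displacement lies almost along its long axis, so I can mend it with a short push on its rear end.

```bash
cat >> go.py <<'E'
def fpose(C,head,back,h,e=84,dx=11,L=165):
    n,l=frame(C,head);z=np.array([0,0,1.]);e=np.deg2rad(e);R=Rt(l,n*np.cos(e)-z*np.sin(e))
    P=np.r_[C[0],C[1],h]-back*n;return P-R@np.array([dx,0,L]),R
E
python3 - <<'E'
from go import *
s,p,R0=now();C=np.array([449.9,300.6]);hd=np.deg2rad(-39.3)
t,R=fpose(C,hd,61+35,18);up=t+[0,0,170];print(t.round(1),R.round(2).tolist())
mid=np.array([430,190,360]);_,Rm=fpose(C,np.deg2rad(-39.3+75-180+60),0,0)
print(row(p,R0,mid,R),row(mid,R,up,R),row(up,R,t,R))
E
```

```text
[353.8 379.3 180.9] [[0.77, -0.63, 0.08], [-0.63, -0.77, -0.07], [0.1, 0.0, -0.99]]
[0.0004, 0.9013, -0.0508, 0.0004, 0.0267, -0.7817] [-0.894, -0.491, -0.0484, 0.0, 0.0, 0.0] [-0.0888, -0.0, 0.8453, 0.0, 0.0, 0.0]
```

Request:
{"name": "carry_out", "arguments": {"rows": [[0,0.3,-0.05,0,0.009,-0.26,0.3],[0,0.6,-0.05,0,0.018,-0.5,0.3],[0,0.9,-0.05,0,0.027,-0.7,0.3],[0,0.9,-0.05,0,0.027,-0.78,0.3],[0,0.9,-0.05,0,0.027,-0.78,0.3],[0,0.9,-0.05,0,0.027,-0.78,0.3],[0,0.9,-0.05,0,0.027,-0.78,0.3],[0,0.9,-0.05,0,0.027,-0.78,0.3],[0,0.9,-0.05,0,0.027,-0.78,0.3],[0,0.9,-0.05,0,0.027,-0.78,0.3],[0,0.9,-0.05,0,0.027,-0.78,0.3],[0,0.9,-0.05,0,0.027,-0.78,0.3]]}}

```text
clock: 36.72
position: [429.4, 191.2, 358.6]
ee_rot: [0.903, -0.427, 0.046, 0.013]
contact_force: [-0.8, 0.8, -0.3]
gripper_width: 55.6
grasp_force: 0.0
```

Run:
```python
from go import *
s,p,R0=now();print(s["clock"],p.round(1),np.round(s["joints"],2))
C=np.array([449.9,300.6]);hd=np.deg2rad(-39.3)
t,R=fpose(C,hd,61+35,18);up=t+[0,0,170]
print(row(p,R0,up,R))
```

```text
36.725 [429.4 191.2 358.6] [ 0.79  0.16 -0.48  0.12 -0.93 -0.18]
[-0.9661, -0.304, -0.0486, 0.0012, 0.0026, -0.063]
```

Request:
{"name": "carry_out", "arguments": {"rows": [[-0.966,-0.304,-0.049,0.001,0.003,-0.063,0.3],[-0.966,-0.304,-0.049,0.001,0.003,-0.063,0.3],[-0.966,-0.304,-0.049,0.001,0.003,-0.063,0.3],[-0.966,-0.304,-0.049,0.001,0.003,-0.063,0.3],[-0.966,-0.304,-0.049,0.001,0.003,-0.063,0.3]]}}

```text
clock: 37.35
position: [354.5, 379.9, 351.0]
ee_rot: [0.94, -0.338, 0.05, 0.018]
contact_force: [-0.1, 0.1, 0.3]
gripper_width: 55.4
grasp_force: 0.0
```

Run:
```python
from go import *
s,p,R0=now();print(s["clock"],p.round(1),np.round(s["joints"],2))
rims("r")
C=np.array([449.9,300.6]);hd=np.deg2rad(-39.3)
for b in(96,75,64): t,R=fpose(C,hd,b,18);print(b,t.round(1),row(p,R0,t,R))
```

```text
37.35 [354.5 379.9 351. ] [ 1.16  0.25 -0.38  0.12 -0.97 -0.35]
rim 600 [619.7 171.6] [ 87.1 119.2] 89.9
rim 754 [450.  300.5] [ 89.1 122. ] 50.6
96 [353.8 379.3 180.9] [-0.0908, 0.0037, 0.8455, 0.0005, -0.0005, -0.0017]
75 [370.  366.  180.9] [0.0136, 0.0032, 0.8566, 0.0005, -0.0005, -0.0017]
64 [378.6 359.  180.9] [0.0683, 0.0029, 0.8624, 0.0005, -0.0005, -0.0017]
```

Request:
{"name": "carry_out", "arguments": {"rows": [[-0.091,0.004,0.845,0,0,-0.002,0.3],[-0.091,0.004,0.845,0,0,-0.002,0.3],[-0.091,0.004,0.845,0,0,-0.002,0.3],[-0.091,0.004,0.845,0,0,-0.002,0.3],[0.014,0.003,0.857,0,0,-0.002,0.3],[0.058,0.003,0.861,0,0,-0.002,0.3],[0.058,0.003,0.861,0,0,-0.002,0.3]]}}

```text
clock: 38.28
position: [378.6, 358.5, 183.8]
ee_rot: [0.94, -0.338, 0.05, 0.016]
contact_force: [-0.7, 0.8, 0.3]
gripper_width: 55.8
grasp_force: 0.0
```

Run:
```python
from go import *
s,p,R0=now();print(s["clock"],p.round(1),np.round(s["joints"],2),s["contact_force"])
hd0,hd1=-39.3,-37.1;C0=np.array([449.9,300.6]);C1=np.array([459.7,290.7])
print(row(p,R0,*fpose(C0,np.deg2rad(hd0),61,18)))
for f in(.25,.5,.75,1): print(f,row(p,R0,*fpose(C0+(C1-C0)*f,np.deg2rad(hd0+f*(hd1-hd0)),61,18)))
```

```text
38.275 [378.6 358.5 183.8] [ 1.09  0.48 -0.58  0.21 -0.53 -0.39] [-0.68147513  0.75052504  0.25035354]
[0.0117, -0.0015, 0.0158, -0.001, -0.0002, -0.0014]
0.25 [0.029, 0.0045, 0.0176, -0.0007, -0.0002, -0.0045]
0.5 [0.0463, 0.0105, 0.0194, -0.0003, -0.0002, -0.0075]
0.75 [0.0637, 0.0166, 0.0212, -0.0, -0.0002, -0.0105]
1 [0.081, 0.0226, 0.023, 0.0003, -0.0002, -0.0136]
```

Request:
{"name": "carry_out", "arguments": {"rows": [[0.012,-0.001,0.01,0,0,-0.001,0.3],[0.029,0.004,0.01,0,0,-0.004,0.3],[0.046,0.01,0.011,0,0,-0.007,0.3],[0.062,0.016,0.012,0,0,-0.01,0.3],[0.074,0.02,0.013,0,0,-0.013,0.3],[0.074,0.02,0.013,0,0,-0.013,0.3]]}}

```text
clock: 39.02
position: [387.1, 346.0, 181.1]
ee_rot: [0.947, -0.318, 0.05, 0.019]
contact_force: [-1.3, 0.9, -1.3]
gripper_width: 55.4
grasp_force: 0.9
```

Run:
```python
from go import *
s,p,R0=now();print(s["clock"],p.round(1),s["contact_force"])
rims("s")
P,d=arm.get_image("side");c=arm.calibration("side");W=cloud(d,c["mtx"],c["cam_to_world"]);h=cv2.cvtColor(P,cv2.COLOR_RGB2HSV)
for dd,ww,hh in((np.load("side0.npz")['d'],)*1+(None,None),(d,W,h)):
    if ww is None: z=np.load("side0.npz");ww=cloud(z['d'],z['m'],z['T']);hh=cv2.cvtColor(z['p'],cv2.COLOR_RGB2HSV)
    k=(dd>0)&(abs(ww[...,2]-69)<9)&(abs(ww[...,0]-460)<90)&(abs(ww[...,1]-290)<90)&(hh[...,1]>60)&(hh[...,2]>110)
    print(cv2.minAreaRect(ww[k][:,:2].astype(np.float32)))
```

```text
39.025 [387.1 346.  181.1] [-1.27007242  0.93948768 -1.34025608]
rim 597 [620.1 171.7] [ 87.2 119.7] 89.9
rim 709 [456.4 293.3] [ 88.7 124.4] 52.8
((462.183837890625, 288.3311462402344), (92.02960205078125, 124.47383117675781), 52.68063735961914)
((453.3636169433594, 303.2373352050781), (104.11892700195312, 150.4823760986328), 52.00346374511719)
```

Request:
{"name": "carry_out", "arguments": {"rows": [[0.008,0,0,0,0,0,0.3],[0.014,0,0,0,0,0,0.3],[0.014,0,0,0,0,0,0.3]]}}

```text
clock: 39.5
position: [389.2, 344.2, 181.3]
ee_rot: [0.947, -0.318, 0.049, 0.019]
contact_force: [-1.9, 1.4, -0.6]
gripper_width: 55.7
grasp_force: 1.0
```

Request:
{"name": "carry_out", "arguments": {"rows": [[-0.06,0,-0.006,0,0,0,0.3],[-0.2,0,-0.02,0,0,0,0.3],[-0.2,0,-0.02,0,0,0,0.3],[-0.25,0,-0.9,0,0,0,0.3],[-0.25,0,-0.9,0,0,0,0.3],[-0.25,0,-0.9,0,0,0,0.3],[-0.25,0,-0.9,0,0,0,0.3]]}}

```text
clock: 40.38
position: [335.0, 387.2, 359.9]
ee_rot: [0.947, -0.318, 0.05, 0.014]
contact_force: [0.2, -0.3, -1.0]
gripper_width: 55.5
grasp_force: 0.0
```

Run:
```python
from go import *
s,p,R0=now();print(s["clock"],p.round(1),s["contact_force"])
rims("t")
P,d,m,T=load("top_t.npz");W=cloud(d,m,T)
for x0,x1,y0,y1,z0 in((595,690,-185,-100,33),(595,690,-12,75,42),(585,690,305,395,20)):
    k=(d>0)&(W[...,0]>x0)&(W[...,0]<x1)&(W[...,1]>y0)&(W[...,1]<y1)&(W[...,2]>z0);print(W[k][:,:2].mean(0).round(1))
```

```text
40.375 [335.  387.2 359.9] [ 0.24879522 -0.30903215 -0.96498414]
rim 603 [619.9 171.5] [ 87.  119.5] 89.8
rim 747 [459.4 290.5] [ 89.1 121.9] 52.9
[ 638.9 -141.2]
[638.7  32.4]
[639.6 357.2]
```

```bash
python3 -c "
from bench import arm
print(arm.job_done())"
```

```text
the job is handed in; nothing more can be done
None
```

Both crates were tipped to about 50°, right first, and held for over a second. The right-hand one is stamped and now stands against the back stop of the empty lane. Two slips: it slid about 11 mm while being tipped, and the gripper brushed the left crate about 14 mm during the lane push, so I pushed that back to within 1 mm. The gift box, sweet tin and ribbon spool have not moved. The job was handed in at about 40 s, and no verdict came back.

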